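Right the fallen rinse cup and stack its twin in it

TASK

Tidy up the two white rinse cups on the art table: tip the fallen cup upright about where it lies, without picking it up off the table. Then nest the other, standing cup down into it so that the two make one straight upright stack. Leave the sponge jar and the paint bottles standing where they are.

Things in the scene. Friction and masses are not known exactly. Their poses are not given: they have to be found in the camera images.
- fallen_cup: Fallen cup: white tapered open cup, 90 mm tall, outer diameter 70 mm at rim, 44 mm at base, walls 4 mm, base 8 mm thick, about 90 g. Origin: centre of base underside; z axis along the cup from base to mouth. Lies on its side, mouth towards the robot within 50 degrees, z axis 7 degrees above level, inside of its top rim about 65 mm up. It can roll and slide.
- standing_cup: Standing cup, same shape: white tapered open cup, 90 mm tall, outer diameter 70 mm at rim, 44 mm at base, walls 4 mm, base 8 mm thick, about 90 g. Origin: centre of base underside; z axis along the cup from base to mouth. Stands upright between bottle_a and bottle_b. Nested in the other cup it wedges on the taper with its base about 38 to 40 mm above the other's base.
- sponge_jar: clear closed jar with white sponge pieces and a black lid, 90 mm diameter, 125 mm tall, 450 g, standing beside the fallen cup on its -y side, axis 120 to 150 mm from the cup origin; origin at the centre of its underside, z up. Loose bystander: leave it alone.
- bottle_a: plain white paint bottle with black cap, standing, 42 mm diameter, 120 mm tall; origin at the centre of its underside, z up. Loose bystander: leave it alone. About 70 mm from the standing cup's axis, on one side of it.
- bottle_b: plain white paint bottle with black cap, standing, 42 mm diameter, 120 mm tall; origin at the centre of its underside, z up. Loose bystander: leave it alone. About 70 mm from the standing cup's axis, across the cup from bottle_a.
- bottle_c: plain white paint bottle with black cap, standing, 42 mm diameter, 120 mm tall; origin at the centre of its underside, z up. Loose bystander: leave it alone. Behind the base of the fallen cup, on the side away from the robot; some 30 to 95 mm is left between it and where the base stands once the cup is tipped up.
Things that resemble listed ones, but are neither listed nor needed, are in the scene too. Leave any brown look-alike of the fallen_cup alone.

How it is judged:
By the outcome, as a careful person would: the job done as asked, in the order asked, and still so for the second after the job is handed in, with the robot touching nothing.
It also fails if it takes over 72 s, if anything falls off the work surface, if the arm or the gripper's body presses on something with over 40 N, if the wrist force passes 120 N, or if a joint passes its speed limit or range.

ROBOT

A 7-joint arm with a two-finger parallel gripper is mounted at the origin on the work surface. World frame = base frame: x ahead of the robot, y to its left, z up, the work surface at z = 0. Lengths are in mm, angles in rad, forces in N, time in s.
With the tool pointing down it reaches from about 425 to 825 mm from the base axis. Payload 3.6 kg.
Tool frame: the origin (TCP) lies at the very end of the fingers, on their centre line; the grasp point (between the pads) lies 19 mm behind it; z points along the fingers, y is the line along which they close (so a half turn about z gives the same grasp; the last joint's range is limited). The gripper opens to 93 mm and grips with 3 to 60 N. Pads are 15 mm wide; open, the fingers measure 128 mm over their backs; the gripper's body (75 mm by 188 mm) begins 65 mm behind the grasp point.
Start: joints at [1.161, 0.615, -0.013, 1.423, 0.008, 1.103, -0.04], TCP at [242.797, -602.917, 190.14] pointing down, gripper open.
Joint ranges: [-3.12, 3.12], [-0.3, 2.06], [-1.34, 1.32], [0.26, 2.42], [-1.36, 4.5], [0.01, 1.98], [-2.84, 2.84]. Speed limits (rad/s): [2.79, 2.79, 3.14, 3.14, 3.14, 3.14, 3.14].

INTERFACE

Orientations are given as a rotation vector (axis times angle).
In Python, from station import robot gives the robot as it stands.
- The arm moves only by the tool play_rows, never from a script. Its argument "increments" is a list of rows, each an object of numbers: "x", "y", "z": the shift along the tool's x, y, z in m; "wx", "wy", "wz": the turn, a rotation vector about the tool's x, y, z in rad. A call has 1 to 5 rows; each row is the pose to reach, as a shift and turn from the pose commanded when the call began, along the tool's axes at that moment; what a row does not reach only later rows make up. A row lasts 1/8 s, in which the tool goes at most 62.5 mm and 10.7 degrees, less where a joint would pass 70% of its speed; a pose out of reach is approached as far as the arm can. A call with a gripper value outside its range is refused whole. "grip" is the opening, from -1 (shut) to 1 (fully open), set as the call begins (left out, the last holds). The fingers move at their own pace and stop on an object; the grip force is fixed at half the most. Time passes only in rows, so rows that repeat a pose let the fingers close. It gives the time, the measured TCP pose, the force, the opening and the grip force at its end, in the units of the state.
- robot.sense(): the state, without advancing time (a new reading comes with each control period).
- robot.read_camera(name): name is "scene" or "top"; returns a dict with "image" (480x640x3 uint8, red, green, blue), "K" (3x3 intrinsics, pixels), "R" (3x3) and "t" (3): a world point X has camera coordinates R X + t. Camera axes: x right, y down, z forward; pixel columns grow to the right and rows downward; lengths in mm; the calibration is good to about 2 mm. A picture is of the moment at which its call begins. There is no depth.
- robot.hand_in(): hands the job in; it is judged then, once.
Trained networks look in a picture, given as the dict that the camera call returned (one of the last four; its "shot" number tells which), for a name from the list of things; names that differ only in an ending like _2 or _b are one class to them, and where a whole thing is asked for, a point or a joint stands for the part that bears it (a point fixed in the world has none). Each returns a list of dicts, best first, with "conf" (0 to 1); they miss things now and then, are a little off and sometimes report something else, mostly with a low value. They report only what shows in the picture. A call takes as long as a camera call. They do not tell look-alikes from the thing itself.
- robot.recognise(picture, target): "position" ([row, column] in pixels, amid what is visible of it).
- robot.tip_of(picture, target): "position" ([row, column] in pixels: a listed point, or the origin of a listed thing).
The state is a dict: "time": time; "joints": joint angles; "dq": joint speeds; "tau": joint torques, N m; "position": TCP position; "eef_rot": TCP orientation; "ft_force": force on the tool from outside, world axes, zero at the start; "ft_torque": the same for the moment, N m; "gripper_width": finger opening in mm; "finger_force": force on a finger pad.
Only numpy, scipy, OpenCV 4.12 (cv2) and the standard library are available. Lean on these libraries where they do the work, as an engineer would, in place of code of your own. Each camera call takes 0.05 s, during which the arm holds its last target. There are 200 camera calls.

## Working session

There is one attempt and no reset: what is moved stays moved. The work goes in short steps, Python scripts to look and compute and a tool call to move; the robot and the scene stay as the last step left them, time stands still between calls to the robot, and variables do not carry over. Pictures are saved under pics/ and viewed, at most 10 in all, crops included, and the job is handed in when it is done.

Besides the shell and the picture viewer there is one more tool, called after "Request:" as name(argument=value, ...), one argument or row to a line, values as JSON. play_rows: Moves the arm, as the interface text tells. Its arguments: {"type":"object","properties":{"increments":{"type":"array"},"grip":{"type":"number"}},"required":["increments"]}

```bash
ls; mkdir -p pics; cat > h.py <<'E'
import numpy as np, cv2
from station import robot
from scipy.spatial.transform import Rotation as Ro
def ray(p,rc):
    d=p["R"].T@np.linalg.inv(p["K"])@np.array([rc[1],rc[0],1.]); c=-p["R"].T@p["t"]; return c,d/np.linalg.norm(d)
def onz(p,rc,z):
    c,d=ray(p,rc); return c+d*(z-c[2])/d[2]
def proj(p,X):
    q=p["K"]@(p["R"]@np.asarray(X,float)+p["t"]); return q[1]/q[2],q[0]/q[2]
def rel(target,rotvec=None):
    """shift (m) and turn in tool axes from the present pose to the target"""
    s=robot.sense(); R=Ro.from_rotvec(s["eef_rot"])
    d=R.inv().apply(np.array(target)-s["position"])/1000
    w=None if rotvec is None else (R.inv()*Ro.from_rotvec(rotvec)).as_rotvec()
    return d.round(4),w
E
python3 - <<'E'
from h import *
s=robot.sense(); print(s["eef_rot"],s["time"],s["gripper_width"]); print(Ro.from_rotvec(s["eef_rot"]).as_matrix().round(3))
for n in("scene","top"):
    p=robot.read_camera(n); cv2.imwrite(f"pics/{n}0.png",p["image"][:,:,::-1])
    print(n,(-p["R"].T@p["t"]).round())
    for t in("fallen_cup","sponge_jar","bottle_a"):
        for k,f in(("rec",robot.recognise),("tip",robot.tip_of)):
            for r in f(p,t): print(t,k,np.round(r["position"]),round(r["conf"],2),onz(p,r["position"],0 if k=="tip" else 45).round())
E
```

```text
pics
[-3.08178130e+00 -5.97223635e-01  7.98084138e-04] 0.0 92.85099919971138
[[ 0.928  0.374 -0.001]
 [ 0.374 -0.928  0.002]
 [-0.    -0.003 -1.   ]]
scene [1177.  316.  860.]
fallen_cup rec [220. 270.] 0.75 [ 508. -118.   45.]
fallen_cup rec [206. 323.] 0.67 [410. -33.  45.]
fallen_cup rec [295. 294.] 0.66 [668.  26.  45.]
fallen_cup tip [241. 263.] 0.83 [ 537. -126.    0.]
fallen_cup tip [190. 319.] 0.82 [321. -84.   0.]
fallen_cup tip [317. 291.] 0.77 [692.  31.   0.]
sponge_jar rec [200. 213.] 0.78 [ 510. -274.   45.]
sponge_jar tip [219. 213.] 0.89 [ 528. -268.    0.]
bottle_a rec [291. 375.] 0.94 [588. 170.  45.]
bottle_a rec [234. 354.] 0.74 [460.  69.  45.]
bottle_a rec [275. 239.] 0.59 [673. -99.  45.]
bottle_a tip [307. 372.] 0.97 [596. 170.   0.]
bottle_a tip [256. 355.] 0.87 [483.  85.   0.]
bottle_a tip [286. 243.] 0.86 [669. -99.   0.]
top [ 384.    3. 1097.]
fallen_cup rec [263. 392.] 0.95 [ 494. -126.   45.]
fallen_cup rec [189. 320.] 0.74 [660.  26.  45.]
fallen_cup rec [317. 352.] 0.65 [380. -38.  45.]
fallen_cup rec [241. 270.] 0.4 [545. 137.  45.]
fallen_cup tip [337. 362.] 0.86 [337. -60.   0.]
fallen_cup tip [240. 390.] 0.81 [ 551. -130.    0.]
fallen_cup tip [172. 313.] 0.66 [712.  44.   0.]
sponge_jar rec [250. 455.] 0.95 [ 520. -261.   45.]
sponge_jar tip [248. 450.] 0.73 [ 530. -261.    0.]
bottle_a rec [217. 253.] 0.95 [598. 174.  45.]
bottle_a rec [185. 379.] 0.88 [ 666. -104.   45.]
bottle_a rec [269. 293.] 0.83 [483.  86.  45.]
bottle_a tip [271. 296.] 0.91 [484.  84.   0.]
bottle_a tip [190. 378.] 0.84 [ 665. -107.    0.]
bottle_a tip [221. 257.] 0.7 [598. 171.   0.]
```

```bash
python3 - <<'E'
import cv2
for n in("scene","top"):
    i=cv2.imread(f"pics/{n}0.png"); y,x=(140,180) if n=="scene" else (140,220)
    cv2.imwrite(f"pics/{n}0c.png",cv2.resize(i[y:y+210,x:x+270],None,fx=2.9,fy=2.8,interpolation=cv2.INTER_CUBIC)[:600,:800])
E
```

```text
(no output)
```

View pics/scene0c.png

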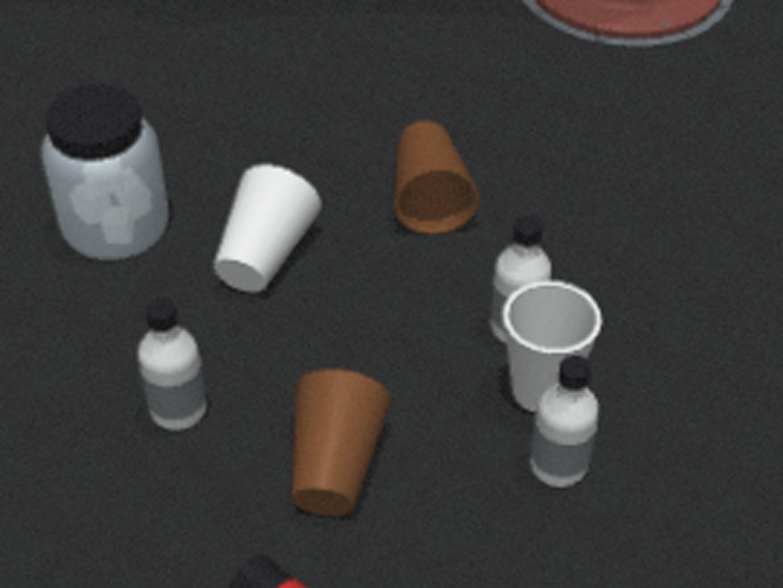

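View pics/top0c.png

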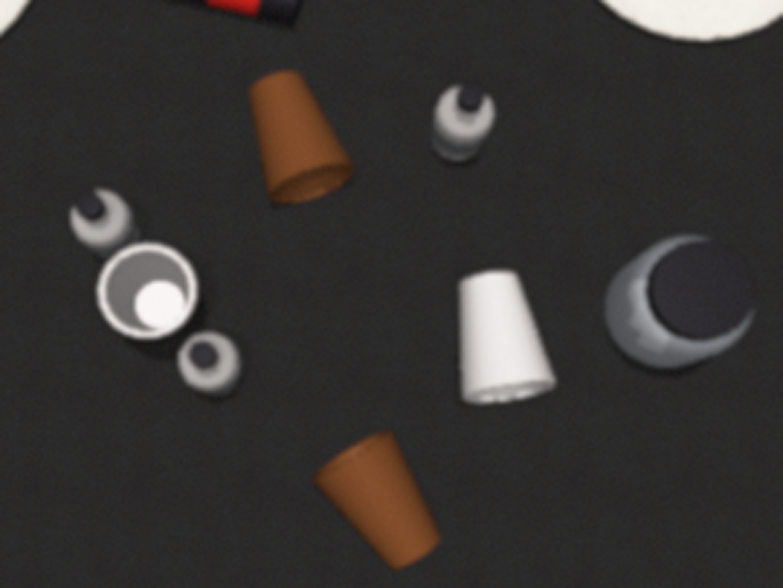

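The scene view shows the white fallen cup, with its mouth away from the camera towards the robot, at about (215, 272). The jar is to its left and bottle_c in front at about (270, 240). The standing cup is between the two bottles at about (260, 368), and the two brown cups are decoys. The top view agrees: fallen cup base at about (237, 388) and mouth at about (280, 395). Next I fit both cups' silhouettes.

```bash
cat >> h.py <<'E'
A=np.linspace(0,2*np.pi,60)
def cuppts(x,y,yaw,tilt,z0):
    ax=np.array([np.cos(tilt)*np.cos(yaw),np.cos(tilt)*np.sin(yaw),np.sin(tilt)])
    u=np.array([-np.sin(yaw),np.cos(yaw),0]); v=np.cross(ax,u); o=np.array([x,y,z0])
    return np.vstack([o+h*ax+r*(np.cos(a)*u+np.sin(a)*v) for h,r in((0,22),(90,35)) for a in A])
def sil(p,P):
    q=np.array([proj(p,X)[::-1] for X in P]); m=np.zeros((480,640),np.uint8)
    cv2.fillConvexPoly(m,np.round(cv2.convexHull(q.astype(np.float32))*16).astype(np.int32),1,shift=4); return m>0
def white(p,lo=70):
    i=p["image"].astype(int); return (i.min(2)>lo)&(i.max(2)-i.min(2)<40)
E
cat > fit.py <<'E'
from h import *
from scipy.optimize import minimize
ps=[robot.read_camera(n) for n in("scene","top")]
def mask(p,xyz,R=42):
    rr,cc=np.mgrid[:480,:640]; r,c=proj(p,xyz); return white(p)&(np.hypot(rr-r,cc-c)<R)
ms=[mask(p,(495,-126,35)) for p in ps]
ms=[(cv2.connectedComponents(m.astype(np.uint8))[1],m,proj(p,(495,-126,60))) for m,p in zip(ms,ps)]
ms=[l==l[int(r),int(c)] for l,m,(r,c) in ms]
t=np.arctan(13/90)
def cost(v):
    f=0
    for p,m in zip(ps,ms):
        s=sil(p,cuppts(v[0],v[1],v[2],t,22*np.cos(t))); f+=1-(s&m).sum()/(s|m).sum()
    return f
b=min((minimize(cost,[540,-128,np.pi+d],method="Nelder-Mead",options=dict(initial_simplex=[[540,-128,np.pi+d],[550,-128,np.pi+d],[540,-118,np.pi+d],[540,-128,np.pi+d+.15]])) for d in(-.3,0,.3)),key=lambda r:r.fun)
print("fallen",b.x.round(3),b.fun,[m.sum() for m in ms])
# standing: top view, rim ellipse from whole mask vs cup
# silhouette of the bright rim: score gradient along the projected rim circle
def rim(v):
    f=0
    for p in ps:
        g=cv2.GaussianBlur(p["image"].astype(np.float32).mean(2),(0,0),.8)
        q=np.array([proj(p,(v[0]+33*np.cos(a),v[1]+33*np.sin(a),90)) for a in A],np.float32)
        f-=cv2.remap(g,q[:,1:],q[:,:1],cv2.INTER_LINEAR).mean()
    return f
c=min(((rim((x,y)),x,y) for x in range(515,570,1) for y in range(105,155,1)))
print("standing",c)
for p in ps: print([np.round(proj(p,(c[1],c[2],90)))])
E
python3 fit.py
```

```text
fallen [ 546.218 -121.592    3.257] 0.08196796338672763 [np.int64(1117), np.int64(1282)]
standing (np.float32(-367.6532), 534, 131)
[array([252., 369.])]
[array([243., 270.])]
```

```bash
cat >> h.py <<'E'
U=np.array([.993,.115,0]);U/=np.linalg.norm(U)   # base direction seen from the mouth (horizontal)
def rot(a,U=U):  # tool a degrees below level, in the cup plane
    a=np.radians(a); z=U*np.cos(a)+[0,0,-np.sin(a)]; y=U*np.sin(a)+[0,0,np.cos(a)]
    return Ro.from_matrix(np.c_[np.cross(y,z),y,z])
E
python3 - <<'E'
from h import *
print(rel([418,-136,220],rot(90).as_rotvec()))
E
```

```text
(array([ 0.337 , -0.3677, -0.0298]), array([-2.03255865e-05, -5.39398078e-05, -1.30327996e+00]))
```

Request:
play_rows(
  increments=[
    {"x": 0.1,"y": -0.1,"z": -0.03,"wz": -0.3},
    {"x": 0.337,"y": -0.368,"z": -0.03,"wz": -1.3},
    {"x": 0.337,"y": -0.368,"z": -0.03,"wz": -1.3},
    {"x": 0.337,"y": -0.368,"z": -0.03,"wz": -1.3},
    {"x": 0.337,"y": -0.368,"z": -0.03,"wz": -1.3},
  ],
  grip=-0.1,
)

```text
validation failed for argument at $.in...
```

```bash
python3 - <<'E'
from h import *
print(robot.sense()["joints"].round(2),robot.sense()["gripper_width"],rel([418,-136,200],rot(90).as_rotvec()),rel([418,-136,200],rot(40).as_rotvec()))
E
```

```text
[ 1.16  0.61 -0.01  1.42  0.01  1.1  -0.04] 92.97201136054133 (array([ 0.337 , -0.3677, -0.0098]), array([-2.03255865e-05, -5.39398078e-05, -1.30327996e+00])) (array([ 0.337 , -0.3677, -0.0098]), array([-0.74260141,  0.56638819, -1.21475466]))
```

Request:
play_rows(
  increments=[
    {"x": 0.04,"y": -0.04,"z": -0.01,"wx": 0,"wy": 0,"wz": -0.15},
    {"x": 0.08,"y": -0.08,"z": -0.02,"wx": 0,"wy": 0,"wz": -0.3},
    {"x": 0.12,"y": -0.12,"z": -0.03,"wx": 0,"wy": 0,"wz": -0.45},
    {"x": 0.16,"y": -0.16,"z": -0.03,"wx": 0,"wy": 0,"wz": -0.6},
    {"x": 0.2,"y": -0.2,"z": -0.03,"wx": 0,"wy": 0,"wz": -0.75},
  ],
  grip=-0.1,
)

```text
time: 1.42
position: [354.4, -341.1, 220.7]
eef_rot: [2.646, 1.691, 0.001]
ft_force: [1.2, -0.4, 0.7]
gripper_width: 47.5
finger_force: 0.0
```

```bash
python3 - <<'E'
from h import *
print(robot.sense()["joints"].round(2),robot.sense()["gripper_width"],rel([418,-136,200],rot(90).as_rotvec()),rel([418,-136,200],rot(40).as_rotvec()))
E
```

```text
[ 0.91  0.35 -0.26  1.82  0.1   0.99  0.18] 47.45546905613394 (array([ 0.2129, -0.0284,  0.0206]), array([ 0.00133107,  0.00083887, -0.54842767])) (array([ 0.2129, -0.0284,  0.0206]), array([-0.84879095,  0.23989943, -0.51241821]))
```

Request:
play_rows(
  increments=[
    {"x": 0.05,"y": -0.01,"z": 0.01,"wx": -0.16,"wy": 0.04,"wz": -0.1},
    {"x": 0.1,"y": -0.015,"z": 0.01,"wx": -0.32,"wy": 0.09,"wz": -0.2},
    {"x": 0.15,"y": -0.02,"z": 0.01,"wx": -0.48,"wy": 0.14,"wz": -0.3},
    {"x": 0.2,"y": -0.028,"z": 0.01,"wx": -0.64,"wy": 0.18,"wz": -0.4},
    {"x": 0.213,"y": -0.028,"z": 0.01,"wx": -0.8,"wy": 0.22,"wz": -0.5},
  ],
)

```text
time: 2.05
position: [425.1, -153.8, 212.1]
eef_rot: [1.902, 1.863, 0.667]
ft_force: [0.9, 0.2, -1.9]
gripper_width: 41.9
finger_force: 0.0
```

```bash
python3 - <<'E'
from h import *
print(robot.sense()["joints"].round(2),robot.sense()["gripper_width"],rel([418,-136,180],rot(40).as_rotvec()))
E
```

```text
[ 1.53  0.27 -1.16  2.4  -0.65  0.1   1.07] 41.9303074220285 (array([ 0.0158, -0.0253,  0.0227]), array([-0.24193234,  0.03445777, -0.12699526]))
```

Request:
play_rows(
  increments=[
    {"x": 0.008,"y": -0.012,"z": 0.012,"wx": -0.12,"wy": 0.02,"wz": -0.06},
    {"x": 0.016,"y": -0.025,"z": 0.023,"wx": -0.24,"wy": 0.03,"wz": -0.12},
    {"x": 0.016,"y": -0.025,"z": 0.023,"wx": -0.24,"wy": 0.03,"wz": -0.12},
  ],
)

```text
time: 2.42
position: [426.1, -176.1, 209.7]
eef_rot: [1.73, 1.906, 0.799]
ft_force: [-1.2, -0.1, -0.6]
gripper_width: 42.2
finger_force: 0.0
```

```bash
python3 - <<'E'
from h import *
s=robot.sense();R=Ro.from_rotvec(s["eef_rot"]).as_matrix()
print(s["joints"].round(2),s["position"].round(),R.round(2))
for a in(40,45,50): print(rel([418.7,-136.3,109.7],rot(a).as_rotvec()))
E
```

```text
[ 1.72  0.47 -1.31  2.42 -1.24  0.03  1.9 ] [ 426. -176.  210.] [[-0.12  0.74  0.67]
 [ 0.99  0.05  0.12]
 [ 0.06  0.68 -0.74]]
(array([ 0.0347, -0.071 ,  0.0734]), array([-0.12961165, -0.04156579, -0.03868943]))
(array([ 0.0347, -0.071 ,  0.0734]), array([-0.04236863, -0.04318682, -0.0368165 ]))
(array([ 0.0347, -0.071 ,  0.0734]), array([ 0.04487442, -0.04475204, -0.03489799]))
```

```bash
cat > kin.py <<'E'
from h import *
import itertools
s=robot.sense()
D=[([1.161,.615,-.013,1.423,.008,1.103,-.04],[242.8,-602.9,190.1],[-3.0818,-.5972,.0008]),
([.91,.35,-.26,1.82,.1,.99,.18],[354.4,-341.1,220.7],[2.646,1.691,.001]),
([1.53,.27,-1.16,2.4,-.65,.1,1.07],[425.1,-153.8,212.1],[1.902,1.863,.667]),
(s["joints"],s["position"],s["eef_rot"])]
def chain(q,sg,b):
    r=[Ro.from_euler("z",b[0])]; 
    for i,(a,k) in enumerate(zip("zyzyzyz",sg)): r.append(r[-1]*Ro.from_euler(a,k*q[i]))
    r.append(r[-1]*Ro.from_euler("z",b[1])); return r
best=[]
for s1,s3,s5,s7 in itertools.product((1,-1),repeat=4):
  for yy in itertools.product((1,-1),repeat=2):
    sg=(s1,1,s3,yy[0],s5,yy[1],s7)
    for b in itertools.product((0,np.pi/2,np.pi,-np.pi/2),repeat=2):
        e=sum((chain(q,sg,b)[-1].inv()*Ro.from_rotvec(o)).magnitude() for q,_,o in D); best.append((e,sg,b))
best.sort(key=lambda t:t[0]); print(best[:2])
_,sg,b=best[0]
def basis(q):
    r=chain(q,sg,b); M=lambda k:r[k].as_matrix()
    return np.c_[[0,0,1],M(2)[:,0],M(2)[:,2],M(4)[:,0],M(4)[:,2],M(6)[:,0],M(7)[:,2]]
Am=np.vstack([basis(q) for q,_,_ in D]); y=np.hstack([p for _,p,_ in D])
lin=np.linalg.lstsq(Am,y,rcond=1e-3)[0]; print(lin.round(1),(Am@lin-y).round(1))
E
python3 kin.py
```

```text
[(0.0182987667169784, (-1, 1, -1, 1, -1, 1, -1), (0, 1.5707963267948966)), (1.9319606598160302, (-1, 1, -1, 1, -1, 1, -1), (-1.5707963267948966, 0))]
[234.6  33.5 554.3 -10.2 366.7  32.  325.8] [19.2 10.8 -4.  10.1  8.5  3.2 -4.8  0.6 -4.4  4.  -4.1  5.2]
```

```bash
sed -i 's/M(2)\[:,0\]/M(3)[:,0]/' kin.py; python3 kin.py
```

```text
[(0.0182987667169784, (-1, 1, -1, 1, -1, 1, -1), (0, 1.5707963267948966)), (1.9319606598160302, (-1, 1, -1, 1, -1, 1, -1), (-1.5707963267948966, 0))]
[191.9  -6.6 586.7 -12.8 362.6  10.7 333.1] [21.1  6.6 -0.   8.1 17.1  1.7 -0.1  7.  -2.5  1.2 -8.   0.8]
```

```bash
python3 - <<'E'
exec(open('kin.py').read().split("def basis")[0])
names="z0 x1 y1 z2 x3 y4 x4 z4 y6 x6 z7".split()
def basis(q):
    r=chain(q,sg,b); return np.c_[[[0,0,1]]+[r[int(n[1])].as_matrix()[:,"xyz".index(n[0])] for n in names[1:]]].T
Am=np.vstack([basis(q) for q,_,_ in D]); y=np.hstack([p for _,p,_ in D])
for lam in(.3,.05):
    p0=np.array([250,0,0,450,0,0,0,420,0,0,320.]); x=p0+np.linalg.solve(Am.T@Am+lam**2*np.eye(11),Am.T@(y-Am@p0))
    print(dict(zip(names,x.round(0))),(Am@x-y).round(1))
E
```

```text
[(0.0182987667169784, (-1, 1, -1, 1, -1, 1, -1), (0, 1.5707963267948966)), (1.9319606598160302, (-1, 1, -1, 1, -1, 1, -1), (-1.5707963267948966, 0))]
{'z0': np.float64(277.0), 'x1': np.float64(6.0), 'y1': np.float64(-24.0), 'z2': np.float64(494.0), 'x3': np.float64(12.0), 'y4': np.float64(-14.0), 'x4': np.float64(-8.0), 'z4': np.float64(381.0), 'y6': np.float64(14.0), 'x6': np.float64(-1.0), 'z7': np.float64(314.0)} [-2.9  3.2  5.2  7.  -0.9 -2.6 -1.3  1.6 -3.6 -0.2 -0.2 -1.4]
{'z0': np.float64(255.0), 'x1': np.float64(1.0), 'y1': np.float64(-14.0), 'z2': np.float64(542.0), 'x3': np.float64(5.0), 'y4': np.float64(-7.0), 'x4': np.float64(-5.0), 'z4': np.float64(368.0), 'y6': np.float64(-3.0), 'x6': np.float64(-0.0), 'z7': np.float64(343.0)} [-1.   0.1  0.6  1.2  0.3 -0.7 -0.2  0.1 -0.4 -0.  -0.1  0.5]
```

```bash
cat >> h.py <<'E'
def hd(deg): return np.array([np.cos(np.radians(deg)),np.sin(np.radians(deg)),0])
E
python3 - <<'E'
from h import *
print(rel([475,-128,170],rot(90,hd(-5)).as_rotvec()))
R=rot(90,hd(-5)); 
# closing line must be horizontal & across: tool turned 90 deg about its z
for k in(90,-90): print(k,rel([475,-128,170],(R*Ro.from_euler("z",k,degrees=True)).as_rotvec()))
E
```

```text
(array([0.0397, 0.0115, 0.0677]), array([ 0.73440639, -0.13024269,  0.17520653]))
90 (array([0.0397, 0.0115, 0.0677]), array([ 0.48407411, -0.69278283,  1.66367426]))
-90 (array([0.0397, 0.0115, 0.0677]), array([ 0.6602631 ,  0.46135133, -1.31799788]))
```

Request:
play_rows(
  increments=[
    {"x": 0.008,"y": 0.002,"z": 0.013,"wx": 0.14,"wy": -0.02,"wz": 0.03},
    {"x": 0.016,"y": 0.004,"z": 0.026,"wx": 0.28,"wy": -0.04,"wz": 0.06},
    {"x": 0.024,"y": 0.006,"z": 0.04,"wx": 0.42,"wy": -0.07,"wz": 0.1},
    {"x": 0.032,"y": 0.009,"z": 0.053,"wx": 0.57,"wy": -0.1,"wz": 0.13},
    {"x": 0.04,"y": 0.012,"z": 0.067,"wx": 0.71,"wy": -0.13,"wz": 0.17},
  ],
  grip=1,
)

```text
time: 3.05
position: [468.5, -129.2, 171.2]
eef_rot: [2.064, 2.094, 0.474]
ft_force: [-0.5, -0.1, 0.1]
gripper_width: 87.3
finger_force: 0.0
```

```bash
python3 - <<'E'
from h import *
s=robot.sense();print(s["joints"].round(4).tolist(),s["position"].round(1).tolist(),s["eef_rot"].round(4).tolist())
R=rot(90,hd(-5)); 
for k in(90,-90): print(k,rel([475,-128,170],(R*Ro.from_euler("z",k,degrees=True)).as_rotvec()))
E
```

```text
[0.5039, 0.2863, -0.1489, 2.1679, -0.4331, 0.4451, 0.751] [468.5, -129.2, 171.2] [2.0636, 2.0939, 0.4738]
90 (array([0.0009, 0.0057, 0.0034]), array([ 0.16927404, -0.36662733,  1.65282034]))
-90 (array([0.0009, 0.0057, 0.0034]), array([ 0.35666162,  0.16467282, -1.45194112]))
```

Request:
play_rows(
  increments=[
    {"x": 0,"y": 0,"z": 0,"wx": 0.017,"wy": -0.036,"wz": 0.165},
    {"x": 0,"y": 0,"z": 0,"wx": 0.034,"wy": -0.072,"wz": 0.33},
    {"x": 0,"y": 0,"z": 0,"wx": 0.051,"wy": -0.108,"wz": 0.495},
    {"x": 0,"y": 0,"z": 0,"wx": 0.068,"wy": -0.144,"wz": 0.66},
    {"x": 0,"y": 0,"z": 0,"wx": 0.085,"wy": -0.18,"wz": 0.825},
  ],
  grip=1,
)

```text
time: 3.68
position: [468.9, -128.2, 171.3]
eef_rot: [2.836, 1.103, 0.274]
ft_force: [1.0, 0.2, -0.7]
gripper_width: 93.2
finger_force: 0.0
```

```bash
cat >> h.py <<'E'
def rot2(a,deg): return rot(a,hd(deg))*Ro.from_euler("z",90,degrees=True)  # closing line level, across heading
def st():
    s=robot.sense();print(s["joints"].round(4).tolist(),s["position"].round(1).tolist(),s["eef_rot"].round(4).tolist(),round(s["time"],2))
E
python3 - <<'E'
from h import *
st(); print(rel([475,-128,150],rot2(78,-5).as_rotvec()))
E
```

```text
[0.0043, 0.3081, 0.3136, 2.0899, -0.2517, 0.5762, -0.3352] [468.9, -128.2, 171.3] [2.8359, 1.1027, 0.274] 3.67
(array([0.0017, 0.0008, 0.0221]), array([-0.00575828,  0.00887214,  0.82879872]))
```

Request:
play_rows(
  increments=[
    {"x": 0,"y": 0,"z": 0.005,"wx": 0,"wy": 0,"wz": 0.17},
    {"x": 0,"y": 0,"z": 0.01,"wx": 0,"wy": 0,"wz": 0.34},
    {"x": 0,"y": 0,"z": 0.015,"wx": 0,"wy": 0,"wz": 0.51},
    {"x": 0,"y": 0,"z": 0.02,"wx": 0,"wy": 0,"wz": 0.68},
    {"x": 0.002,"y": 0,"z": 0.022,"wx": 0,"wy": 0,"wz": 0.83},
  ],
)

```text
time: 4.3
position: [474.6, -127.4, 149.6]
eef_rot: [3.117, -0.138, 0.313]
ft_force: [0.6, -0.0, -0.0]
gripper_width: 93.1
finger_force: 0.0
```

```bash
cat > ik.py <<'E'
from h import *
import sys
from scipy.optimize import least_squares
sg=(-1,1,-1,1,-1,1,-1); b=(0,np.pi/2)
def chain(q):
    r=[Ro.from_euler("z",b[0])]
    for i,(a,k) in enumerate(zip("zyzyzyz",sg)): r.append(r[-1]*Ro.from_euler(a,k*q[i]))
    r.append(r[-1]*Ro.from_euler("z",b[1])); return r
names="z0 x1 y1 z2 x3 y4 x4 z4 y6 x6 z7".split()
def basis(r): return np.c_[[[0,0,1]]+[r[int(n[1])].as_matrix()[:,"xyz".index(n[0])] for n in names[1:]]].T
s=robot.sense()
D=[([1.161,.615,-.013,1.423,.008,1.103,-.04],[242.8,-602.9,190.1]),
([0.5039,0.2863,-0.1489,2.1679,-0.4331,0.4451,0.751],[468.5,-129.2,171.2]),
([0.0043,0.3081,0.3136,2.0899,-0.2517,0.5762,-0.3352],[468.9,-128.2,171.3]),
([.91,.35,-.26,1.82,.1,.99,.18],[354.4,-341.1,220.7]),([1.53,.27,-1.16,2.4,-.65,.1,1.07],[425.1,-153.8,212.1]),
(s["joints"],s["position"])]
Am=np.vstack([basis(chain(q)) for q,_ in D]); y=np.hstack([p for _,p in D])
p0=np.array([250,0,0,540,0,0,0,370,0,0,340.]); X=p0+np.linalg.solve(Am.T@Am+.0025*np.eye(11),Am.T@(y-Am@p0))
lo=np.array([-3.12,-.3,-1.34,.26,-1.36,.01,-2.84]);hi=np.array([3.12,2.06,1.32,2.42,4.5,1.98,2.84])
def ik(p,R,q0):
    f=lambda q:(lambda r:np.r_[(basis(r)@X-p)/50,(r[-1].inv()*R).as_rotvec()*5,.02*(q-q0)])(chain(q))
    r=least_squares(f,np.clip(q0,lo+.01,hi-.01),bounds=(lo+.01,hi-.01)); e=f(r.x)
    return r.x,np.linalg.norm(e[:3])*50,np.degrees(np.linalg.norm(e[3:6])/5)
if __name__=="__main__":
    print(dict(zip(names,X.round())),(Am@X-y).round(1))
    st(); q=s["joints"]
    for p,a,h in[((478,-127,22),70,-5),((478,-127,22),66,-5),((478,-127,22),62,-5),((490,-115,50),80,-13),((520,-118,60),105,-13),((540,-124,72),120,-13),((545,-125,76),130,-13),((545,-125,78),138,-13)]:
        r=ik(np.array(p),rot2(a,h),q); print(a,r[0].round(2),r[1].round(1),r[2].round(1)); q=r[0]
E
python3 ik.py
```

```text
{'z0': np.float64(254.0), 'x1': np.float64(1.0), 'y1': np.float64(-11.0), 'z2': np.float64(551.0), 'x3': np.float64(4.0), 'y4': np.float64(-5.0), 'x4': np.float64(-2.0), 'z4': np.float64(367.0), 'y6': np.float64(-7.0), 'x6': np.float64(0.0), 'z7': np.float64(349.0)} [-0.5 -0.2 -0.1  0.5 -0.4  0.2  0.4 -0.4  0.9  0.2  0.7 -0.5 -0.1  0.4
 -0.7 -0.3  0.6  0.2]
[-0.1397, 0.3733, 0.5144, 2.1116, -0.4513, 0.5494, -0.9631] [474.6, -127.4, 149.6] [3.1167, -0.138, 0.3125] 4.3
70 [ 0.33  0.57 -0.08  2.28 -1.35  0.02 -0.04] 6.9 3.4
66 [ 0.37  0.57 -0.12  2.28 -1.35  0.02 -0.02] 13.4 6.6
62 [ 0.43  0.56 -0.17  2.28 -1.35  0.02 -0.  ] 19.8 9.8
80 [-0.19  0.6   0.55  2.16 -0.87  0.4  -0.74] 0.0 0.0
105 [-0.21  0.84  0.71  1.66 -0.52  1.13 -1.1 ] 0.0 0.0
120 [-0.12  1.    0.69  1.32 -0.45  1.54 -1.19] 0.0 0.0
130 [-0.07  1.11  0.67  1.12 -0.42  1.78 -1.23] 0.0 0.0
138 [-0.03  1.2   0.65  0.97 -0.41  1.95 -1.25] 0.0 0.0
```

```bash
python3 - <<'E'
from ik import *
q=s["joints"]
for p,a in(((482,-128,90),75),((482,-128,20),75)):
    r=ik(np.array(p),rot2(a,-5),q); q=r[0]; print(q.round(2),r[1:]); print(rel(p,rot2(a,-5).as_rotvec()))
E
```

```text
[ 0.06  0.45  0.26  2.21 -0.62  0.28 -0.8 ] (np.float64(0.0037274641416375825), np.float64(0.0018358628705277438))
(array([-0.0045,  0.0001,  0.0599]), array([-0.00228723,  0.06202698, -0.00154314]))
[ 0.27  0.59 -0.04  2.27 -0.64  0.03 -0.78] (np.float64(0.0034200029095223156), np.float64(0.0018314337075671268))
(array([-0.0184,  0.0003,  0.1285]), array([-0.00228723,  0.06202698, -0.00154314]))
```

Request:
play_rows(
  increments=[
    {"x": -0.002,"y": 0,"z": 0.03,"wx": 0,"wy": 0.01,"wz": 0},
    {"x": -0.0045,"y": 0,"z": 0.06,"wx": 0,"wy": 0.02,"wz": 0},
    {"x": -0.0115,"y": 0,"z": 0.095,"wx": 0,"wy": 0.03,"wz": 0},
    {"x": -0.016,"y": 0,"z": 0.117,"wx": 0,"wy": 0.03,"wz": 0},
    {"x": -0.0185,"y": 0,"z": 0.128,"wx": 0,"wy": 0.03,"wz": 0},
  ],
)

```text
time: 4.92
position: [481.5, -127.9, 19.4]
eef_rot: [3.111, -0.131, 0.357]
ft_force: [0.4, 0.5, -0.2]
gripper_width: 92.9
finger_force: 0.0
```

```bash
python3 - <<'E'
from h import *
st(); print(rel([482,-128,20],rot2(76.5,-5).as_rotvec()), robot.sense()["ft_force"])
for n in("scene","top"):
    p=robot.read_camera(n); i=np.ascontiguousarray(p["image"][:,:,::-1]); r,c=map(int,proj(p,(500,-126,40)))
    cv2.imwrite(f"pics/{n}1.png",cv2.resize(i[r-60:r+60,c-65:c+65],None,fx=3,fy=4))
a,b=[cv2.imread(f"pics/{n}1.png") for n in("scene","top")]; cv2.imwrite("pics/pair1.png",np.hstack([a,b]))
E
```

```text
[0.1925, 0.5939, 0.0719, 2.2406, -0.767, 0.1145, -0.6526] [481.5, -127.9, 19.4] [3.111, -0.1309, 0.3574] 4.92
(array([ 0.0006,  0.0001, -0.0004]), array([-0.00295464,  0.0069505 ,  0.00281098])) [ 0.36572     0.53735419 -0.19376564]
```

View pics/pair1.png

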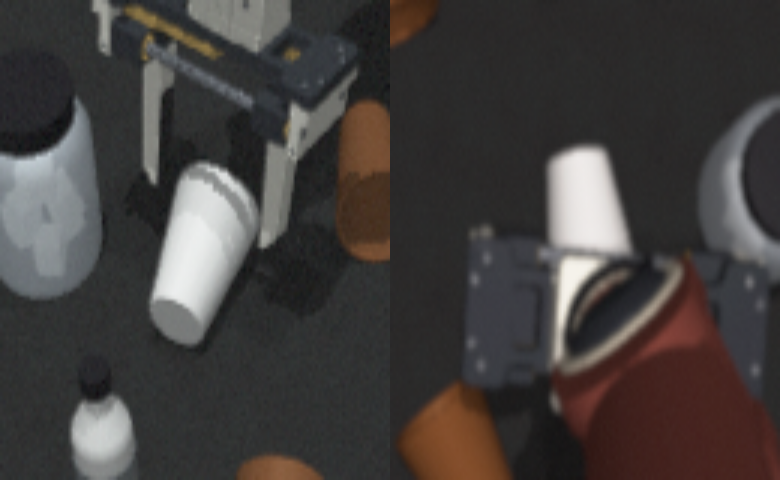

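The fingers straddle the cup near its mouth (around (220, 225) in the left half) and are clear of the jar. Next I close the gripper.

Request:
play_rows(
  increments=[
    {"x": 0,"y": 0,"z": 0,"wx": 0,"wy": 0,"wz": 0},
    {"x": 0,"y": 0,"z": 0,"wx": 0,"wy": 0,"wz": 0},
    {"x": 0,"y": 0,"z": 0,"wx": 0,"wy": 0,"wz": 0},
    {"x": 0,"y": 0,"z": 0,"wx": 0,"wy": 0,"wz": 0},
  ],
  grip=-1,
)

```text
time: 5.52
position: [482.1, -128.7, 21.0]
eef_rot: [3.108, -0.131, 0.361]
ft_force: [0.2, -0.6, -0.1]
gripper_width: 58.1
finger_force: 25.2
```

```bash
python3 - <<'E'
from h import *
st(); s=robot.sense(); print(s["gripper_width"],s["finger_force"],s["ft_force"])
E
sed -i 's/ps=\[robot/import sys\nps=[robot/' fit.py; python3 fit.py
```

```text
[0.1895, 0.5909, 0.0762, 2.2402, -0.7661, 0.1154, -0.6534] [482.1, -128.7, 21.0] [3.1084, -0.1309, 0.3607] 5.53
58.11471510236121 25.18102866219124 [ 0.17116481 -0.63847621 -0.10064974]
fallen [ 548.066 -119.391    3.225] 0.6416156393246482 [np.int64(1344), np.int64(1103)]
standing (np.float32(-367.67392), 534, 131)
[array([252., 369.])]
[array([243., 270.])]
```

```bash
python3 - <<'E'
from h import *
L=[]
for n in("scene","top"):
    p=robot.read_camera(n); i=np.ascontiguousarray(p["image"][:,:,::-1]); r,c=map(int,proj(p,(500,-126,40)))
    L.append(cv2.resize(i[r-60:r+60,c-65:c+65],None,fx=3,fy=4))
cv2.imwrite("pics/pair2.png",np.hstack(L))
E
```

```text
(no output)
```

View pics/pair2.png

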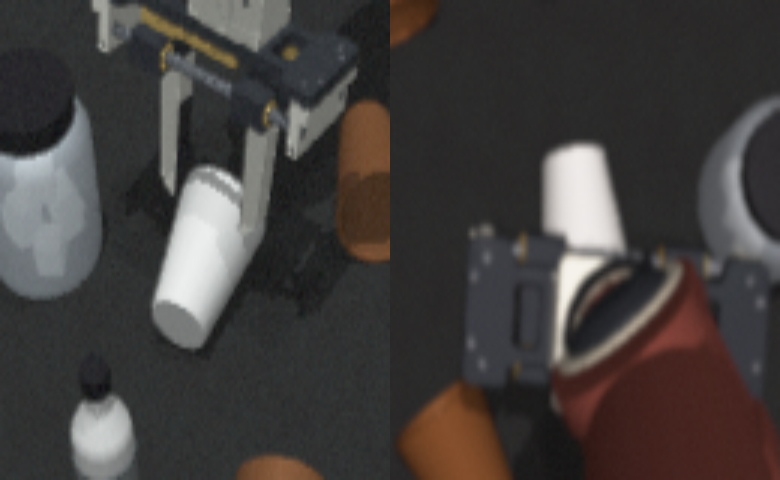

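```bash
python3 - <<'E'
from h import *
p=robot.read_camera("scene"); r,c=map(int,proj(p,(500,-126,40)))
for u,v in((175.5,316),(180.5,321)): print(onz(p,(r-60+v/4,c-65+u/3),22).round(1))
print(proj(p,(546.2,-121.6,22)),[( (b-c+65)*3,(a-r+60)*4) for a,b in[proj(p,(546.2,-121.6,22))]])
p=robot.read_camera("top"); r,c=map(int,proj(p,(500,-126,40)))
# base edge top view: far edge of the cup before/after
for u,v in((577,147),(575,144)): print(onz(p,(r-60+v/4,c-65+(u-390)/3),40).round(1))
E
```

```text
[ 542.9 -120.8   22. ]
[ 544.5 -115.5   22. ]
(np.float64(237.85324289688816), np.float64(261.4576653610927)) [(np.float64(172.37299608327817), np.float64(319.41297158755265))]
[ 551.1 -120.7   40. ]
[ 552.7 -119.3   40. ]
```

```bash
cat > plan.py <<'E'
from ik import *
U0=hd(-5); T0=np.array([482.1,-128.7,21.0]); a0=78.0
Rm0=Ro.from_rotvec([3.1084,-.1309,.3607]); z=Rm0.as_matrix()[:,2]; a0=np.degrees(np.arcsin(-z[2])); h0=np.degrees(np.arctan2(z[1],z[0]))
P0=np.array([547,-118.5,0])-3.1*hd(5)
def way(da,dh,drag):  # tip by da, yaw by dh, drag towards the robot
    lat=np.cross([0,0,1],hd(h0)); R=Ro.from_rotvec([0,0,np.radians(dh)])*Ro.from_rotvec(lat*np.radians(da))
    return P0-drag*hd(h0+dh)+R.apply(T0-P0), R*Rm0
if __name__=="__main__":
    print(a0,h0); st()
    c=robot.sense(); Rc=Ro.from_rotvec(c["eef_rot"]); q=c["joints"]; corr=0
    for w in eval(sys.argv[1]):
        p,R=way(*w); r=ik(p,R,q); q=r[0]
        print(w,p.round(),q.round(2),r[1].round(1),"|",(Rc.inv().apply(p-c["position"])/1000).round(4),(Rc.inv()*R).as_rotvec().round(3))
E
python3 plan.py "[(0,-4,5),(0,-8,10),(4,-8,12),(8,-8,14),(12,-8,16),(20,-8,18),(30,-8,20),(40,-8,20),(50,-8,20),(60,-8,20)]"
```

```text
76.76219725579554 -4.79758805153144
[0.1899, 0.5915, 0.0752, 2.2402, -0.7662, 0.1158, -0.6533] [482.0, -128.2, 20.7] [3.1095, -0.1304, 0.3599] 5.83
(0, -4, 5) [ 477. -124.   21.] [ 0.16  0.59  0.09  2.26 -0.81  0.1  -0.7 ] 0.0 | [-0.0056 -0.0041 -0.0016] [-0.017  0.001  0.068]
(0, -8, 10) [ 472. -118.   21.] [ 0.12  0.58  0.12  2.28 -0.85  0.08 -0.75] 0.0 | [-0.0109 -0.0095 -0.0028] [-0.033  0.001  0.136]
(4, -8, 12) [ 471. -118.   25.] [-0.01  0.6   0.31  2.21 -0.74  0.26 -0.85] 0.0 | [-0.0103 -0.0096 -0.007 ] [-0.028 -0.069  0.137]
(8, -8, 14) [ 471. -118.   29.] [-0.08  0.62  0.42  2.15 -0.66  0.4  -0.93] 0.0 | [-0.0095 -0.0096 -0.011 ] [-0.023 -0.139  0.138]
(12, -8, 16) [ 471. -118.   33.] [-0.12  0.64  0.48  2.08 -0.59  0.53 -1.  ] 0.0 | [-0.0084 -0.0096 -0.0148] [-0.019 -0.208  0.139]
(20, -8, 18) [ 474. -118.   41.] [-0.14  0.7   0.55  1.94 -0.49  0.77 -1.1 ] 0.0 | [-0.0037 -0.0091 -0.0212] [-0.009 -0.348  0.141]
(30, -8, 20) [ 480. -120.   49.] [-0.13  0.79  0.57  1.75 -0.41  1.04 -1.17] 0.0 | [ 0.0037 -0.0083 -0.0277] [ 0.003 -0.522  0.142]
(40, -8, 20) [ 489. -122.   55.] [-0.09  0.89  0.56  1.56 -0.36  1.3  -1.22] 0.0 | [ 0.0139 -0.0071 -0.0321] [ 0.016 -0.696  0.142]
(50, -8, 20) [ 499. -124.   60.] [-0.05  1.    0.54  1.35 -0.33  1.55 -1.25] 0.0 | [ 0.0248 -0.0057 -0.0346] [ 0.028 -0.871  0.142]
(60, -8, 20) [ 509. -126.   63.] [-0.01  1.12  0.52  1.14 -0.31  1.79 -1.28] 0.0 | [ 0.0359 -0.0042 -0.0351] [ 0.041 -1.045  0.141]
```

Request:
play_rows(
  increments=[
    {"x": -0.0056,"y": -0.0041,"z": -0.0016,"wx": -0.017,"wy": 0.001,"wz": 0.068},
    {"x": -0.0109,"y": -0.0095,"z": -0.0028,"wx": -0.033,"wy": 0.001,"wz": 0.136},
    {"x": -0.0103,"y": -0.0096,"z": -0.007,"wx": -0.028,"wy": -0.069,"wz": 0.137},
    {"x": -0.0095,"y": -0.0096,"z": -0.011,"wx": -0.023,"wy": -0.139,"wz": 0.138},
    {"x": -0.0084,"y": -0.0096,"z": -0.0148,"wx": -0.019,"wy": -0.208,"wz": 0.139},
  ],
)

```text
time: 6.45
position: [470.5, -116.1, 33.0]
eef_rot: [3.121, -0.347, 0.027]
ft_force: [0.7, 0.4, -1.5]
gripper_width: 56.9
finger_force: 25.1
```

```bash
python3 plan.py "[(16,-8,17),(20,-8,18),(25,-8,19),(30,-8,20),(35,-8,20)]"; python3 - <<'E'
from h import *
s=robot.sense(); print(s["gripper_width"],s["finger_force"],s["ft_force"])
L=[]
for n in("scene","top"):
    p=robot.read_camera(n); i=np.ascontiguousarray(p["image"][:,:,::-1]); r,c=map(int,proj(p,(500,-126,40)))
    L.append(cv2.resize(i[r-60:r+60,c-65:c+65],None,fx=3,fy=4))
cv2.imwrite("pics/pair3.png",np.hstack(L))
E
```

```text
76.76219725579554 -4.79758805153144
[-0.1721, 0.6613, 0.561, 2.0841, -0.6669, 0.559, -0.9218] [470.5, -116.1, 33.0] [3.1206, -0.3474, 0.0268] 6.45
(16, -8, 17) [ 473. -118.   37.] [-0.19  0.69  0.6   2.01 -0.61  0.68 -0.98] 0.0 | [ 0.0026  0.0014 -0.0039] [-0.    -0.065  0.002]
(20, -8, 18) [ 474. -118.   41.] [-0.19  0.72  0.63  1.94 -0.56  0.79 -1.02] 0.0 | [ 0.0044  0.0014 -0.0075] [-0.    -0.135  0.002]
(25, -8, 19) [ 477. -119.   45.] [-0.19  0.77  0.65  1.85 -0.51  0.93 -1.07] 0.0 | [ 0.0072  0.0014 -0.0116] [-0.    -0.222  0.002]
(30, -8, 20) [ 480. -120.   49.] [-0.18  0.81  0.65  1.76 -0.48  1.06 -1.1 ] 0.0 | [ 0.0103  0.0014 -0.0154] [-0.    -0.31   0.002]
(35, -8, 20) [ 484. -121.   52.] [-0.16  0.86  0.65  1.66 -0.45  1.19 -1.13] 0.0 | [ 0.0148  0.0014 -0.0188] [-0.    -0.397  0.002]
56.94280599506366 25.073775274213403 [ 0.70960662  0.40318325 -1.5446891 ]
```

View pics/pair3.png

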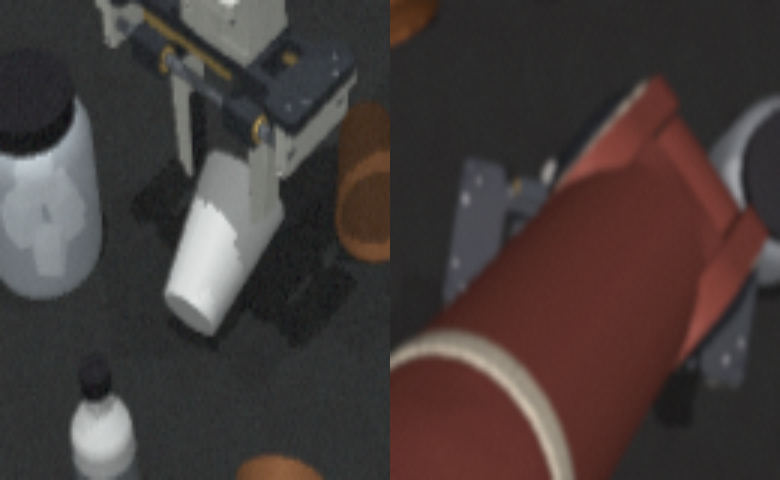

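The cup is tipping with the gripper, with its base edge at about (200, 335) in the left half. The weight seems to hang on the tool, so I lower it slightly to keep the edge on the table.

Request:
play_rows(
  increments=[
    {"x": 0.0026,"y": 0.001,"z": -0.001,"wx": 0,"wy": -0.065,"wz": 0},
    {"x": 0.004,"y": 0.001,"z": -0.0045,"wx": 0,"wy": -0.135,"wz": 0},
  ],
)

```text
time: 6.8
position: [472.9, -118.0, 37.1]
eef_rot: [-3.101, 0.348, 0.183]
ft_force: [0.8, 0.5, -0.1]
gripper_width: 57.1
finger_force: 25.2
```

```bash
python3 plan.py "[(25,-8,19),(30,-8,20),(35,-8,20),(40,-8,20),(45,-8,20)]"; python3 - <<'E'
from h import *
s=robot.sense(); print(s["gripper_width"],s["finger_force"],s["ft_force"],s["ft_torque"])
p=robot.read_camera("scene"); r,c=map(int,proj(p,(500,-126,40))); print(r,c)
cv2.imwrite("pics/s4.png",cv2.resize(p["image"][r-55:r+45,c-50:c+50,::-1],None,fx=6,fy=6,interpolation=cv2.INTER_CUBIC))
E
```

```text
76.76219725579554 -4.79758805153144
[-0.1917, 0.7265, 0.628, 1.9496, -0.5707, 0.7819, -1.0121] [472.9, -118.0, 37.1] [-3.1014, 0.348, 0.183] 6.8
(25, -8, 19) [ 477. -119.   45.] [-0.19  0.77  0.65  1.85 -0.52  0.93 -1.06] 0.0 | [ 0.0033  0.0001 -0.0081] [-0.002 -0.087  0.001]
(30, -8, 20) [ 480. -120.   49.] [-0.18  0.81  0.66  1.76 -0.48  1.06 -1.1 ] 0.0 | [ 0.0059  0.     -0.0123] [-0.002 -0.174  0.001]
(35, -8, 20) [ 484. -121.   52.] [-0.16  0.86  0.66  1.66 -0.45  1.19 -1.13] 0.0 | [ 0.0098  0.     -0.0163] [-0.002 -0.262  0.001]
(40, -8, 20) [ 489. -122.   55.] [-0.14  0.91  0.65  1.57 -0.42  1.31 -1.16] 0.0 | [ 0.0141  0.     -0.0199] [-0.002 -0.349  0.001]
(45, -8, 20) [ 494. -123.   58.] [-0.12  0.96  0.64  1.47 -0.4   1.44 -1.18] 0.0 | [ 0.0187  0.     -0.0231] [-0.002 -0.436  0.001]
57.06967635798468 25.20636255852878 [ 0.82476526  0.49458624 -0.12809784] [ 0.07898699 -0.20187381 -0.04674409]
218 269
```

View pics/s4.png

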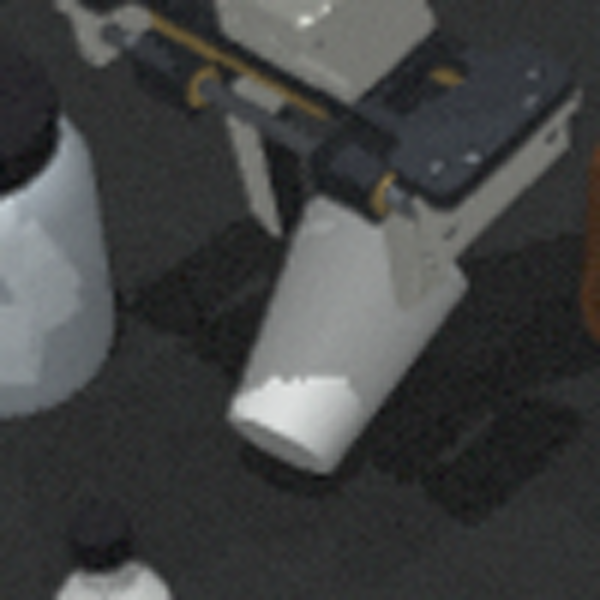

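Request:
play_rows(
  increments=[
    {"x": 0,"y": 0,"z": 0.002,"wx": 0,"wy": 0,"wz": 0},
    {"x": 0,"y": 0,"z": 0.002,"wx": 0,"wy": 0,"wz": 0},
  ],
)

```text
time: 7.1
position: [473.3, -118.7, 35.1]
eef_rot: [-3.103, 0.349, 0.177]
ft_force: [0.4, 0.2, -0.2]
gripper_width: 56.6
finger_force: 25.3
```

Request:
play_rows(
  increments=[
    {"x": 0,"y": 0,"z": 0.002,"wx": 0,"wy": 0,"wz": 0},
    {"x": 0,"y": 0,"z": 0.002,"wx": 0,"wy": 0,"wz": 0},
  ],
)

```text
time: 7.35
position: [472.3, -118.5, 33.6]
eef_rot: [-3.103, 0.349, 0.181]
ft_force: [-2.4, 1.8, 3.3]
gripper_width: 56.8
finger_force: 25.7
```

Request:
play_rows(
  increments=[
    {"x": 0,"y": 0,"z": 0.002,"wx": 0,"wy": 0,"wz": 0},
    {"x": 0,"y": 0,"z": 0.002,"wx": 0,"wy": 0,"wz": 0},
  ],
)

```text
time: 7.6
position: [473.5, -119.1, 31.5]
eef_rot: [-3.104, 0.349, 0.178]
ft_force: [-3.0, 0.5, 3.1]
gripper_width: 56.3
finger_force: 25.6
```

```bash
cat > plan2.py <<'E'
from ik import *
c=robot.sense(); Rc=Ro.from_rotvec(c["eef_rot"]); z=Rc.as_matrix()[:,2]; y=Rc.as_matrix()[:,1]
a=np.degrees(np.arctan2(-z[2],np.hypot(z[0],z[1])*np.sign(z[0]))); U=hd(-12.8)
print("a",a,"width",c["gripper_width"],"F",c["ft_force"].round(1),"y",y.round(2)); st()
lat=np.cross([0,0,1],U); P=np.array(eval(sys.argv[1])); dz=float(sys.argv[3]); q=c["joints"]
for d in eval(sys.argv[2]):
    R=Ro.from_rotvec(lat*np.radians(d)); p=P+R.apply(c["position"]-P)+[0,0,dz]; r=ik(p,R*Rc,q); q=r[0]
    print(d,p.round(),q.round(2),r[1].round(1),"|",(Rc.inv().apply(p-c["position"])/1000).round(4),(Rc.inv()*R*Rc).as_rotvec().round(3))
E
python3 plan2.py "(526,-115,0)" "(5,10,15,20,25,30,35,40,43)" 0
```

```text
a 96.555518818178 width 56.292446778501194 F [-3.   0.5  3.1] y [-0.22 -0.98  0.  ]
[-0.1875, 0.7342, 0.6218, 1.9541, -0.5792, 0.7661, -1.0049] [473.5, -119.1, 31.5] [-3.1043, 0.3485, 0.1778] 7.6
5 [ 476. -120.   36.] [-0.18  0.78  0.64  1.86 -0.53  0.9  -1.05] 0.0 | [ 0.0024 -0.     -0.0046] [-0.    -0.087 -0.   ]
10 [ 480. -120.   40.] [-0.17  0.82  0.65  1.77 -0.49  1.04 -1.09] 0.0 | [ 0.0053 -0.     -0.0089] [-0.    -0.175 -0.   ]
15 [ 483. -121.   43.] [-0.16  0.87  0.65  1.68 -0.46  1.17 -1.12] 0.0 | [ 0.0085 -0.     -0.013 ] [-0.    -0.262 -0.   ]
20 [ 487. -122.   47.] [-0.14  0.92  0.65  1.58 -0.43  1.29 -1.15] 0.0 | [ 0.012  -0.     -0.0168] [-0.    -0.349 -0.   ]
25 [ 491. -123.   50.] [-0.12  0.97  0.64  1.49 -0.41  1.41 -1.17] 0.0 | [ 0.0158 -0.     -0.0202] [-0.    -0.436 -0.   ]
30 [ 495. -124.   52.] [-0.1   1.02  0.63  1.39 -0.39  1.53 -1.19] 0.0 | [ 0.02   -0.     -0.0234] [-0.    -0.524 -0.   ]
35 [ 500. -125.   55.] [-0.07  1.08  0.62  1.29 -0.37  1.65 -1.21] 0.0 | [ 0.0244 -0.     -0.0261] [-0.    -0.611 -0.   ]
40 [ 505. -126.   56.] [-0.05  1.13  0.61  1.19 -0.36  1.77 -1.22] 0.0 | [ 0.029  -0.     -0.0284] [-0.    -0.698 -0.   ]
43 [ 508. -127.   57.] [-0.03  1.17  0.6   1.13 -0.35  1.84 -1.23] 0.0 | [ 0.0318 -0.     -0.0297] [-0.   -0.75 -0.  ]
```

Request:
play_rows(
  increments=[
    {"x": 0.0024,"y": 0,"z": -0.004,"wx": 0,"wy": -0.087,"wz": 0},
    {"x": 0.0053,"y": 0,"z": -0.0075,"wx": 0,"wy": -0.175,"wz": 0},
    {"x": 0.0053,"y": 0,"z": -0.0075,"wx": 0,"wy": -0.175,"wz": 0},
  ],
)

```text
time: 7.98
position: [479.4, -119.4, 38.6]
eef_rot: [-3.055, 0.34, 0.452]
ft_force: [-3.9, 2.3, 6.0]
gripper_width: 52.7
finger_force: 26.3
```

```bash
python3 plan2.py "(526,-115,0)" "(5,10,15,20,25,30,33)" 0;  python3 - <<'E'
from h import *
p=robot.read_camera("scene"); r,c=map(int,proj(p,(500,-126,40)))
cv2.imwrite("pics/s5.png",cv2.resize(p["image"][r-55:r+45,c-50:c+50,::-1],None,fx=6,fy=6,interpolation=cv2.INTER_CUBIC))
E
```

```text
a 106.82914120075927 width 52.7005800429096 F [-3.9  2.3  6. ] y [-0.22 -0.98 -0.  ]
[-0.1769, 0.8246, 0.6525, 1.768, -0.4918, 1.0419, -1.0886] [479.4, -119.4, 38.6] [-3.0555, 0.3402, 0.4517] 7.97
5 [ 483. -120.   42.] [-0.16  0.87  0.65  1.67 -0.46  1.17 -1.12] 0.0 | [ 0.0023 -0.     -0.0046] [ 0.    -0.087  0.   ]
10 [ 487. -121.   46.] [-0.14  0.92  0.65  1.58 -0.43  1.29 -1.15] 0.0 | [ 0.005 -0.    -0.009] [ 0.    -0.175  0.   ]
15 [ 491. -122.   49.] [-0.12  0.97  0.64  1.48 -0.41  1.42 -1.17] 0.0 | [ 0.0081 -0.     -0.0131] [ 0.    -0.262  0.   ]
20 [ 495. -123.   52.] [-0.1   1.02  0.63  1.39 -0.39  1.54 -1.19] 0.0 | [ 0.0115 -0.     -0.0169] [ 0.001 -0.349  0.   ]
25 [ 499. -124.   54.] [-0.07  1.08  0.62  1.29 -0.38  1.66 -1.2 ] 0.0 | [ 0.0152  0.     -0.0205] [ 0.001 -0.436  0.001]
30 [ 504. -125.   56.] [-0.05  1.14  0.61  1.19 -0.36  1.77 -1.22] 0.0 | [ 0.0192  0.     -0.0237] [ 0.001 -0.524  0.001]
33 [ 507. -126.   57.] [-0.04  1.17  0.6   1.13 -0.36  1.84 -1.23] 0.0 | [ 0.0218  0.     -0.0254] [ 0.001 -0.576  0.001]
```

View pics/s5.png

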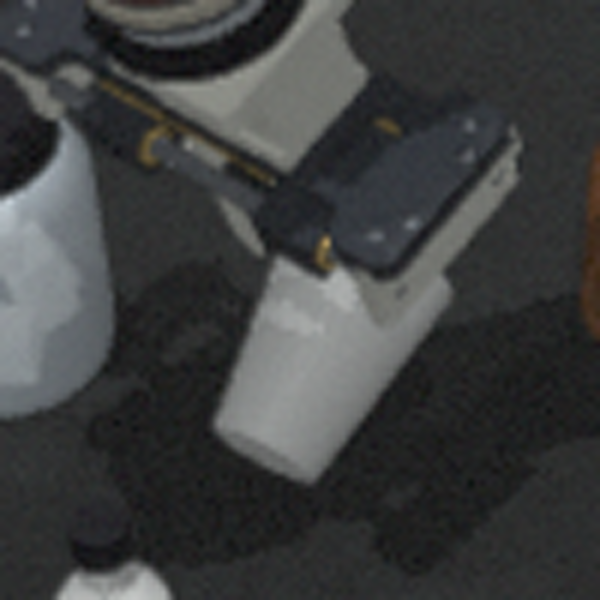

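The cup has slid or pivoted in the grip. Its base disc is at about (265, 455) and its mouth corner at about (452, 290). I fit its pose from the outline.

```bash
cat > fit2.py <<'E'
from h import *
from scipy.optimize import least_squares
p=robot.read_camera("scene"); r0,c0=218-55,269-50
def run(pts,x0,lift=None):
    pts=[(u/6+c0-.4,v/6+r0-.4) for u,v in pts]
    def f(v):
        t=v[3]; q=np.array([proj(p,X)[::-1] for X in cuppts(v[0],v[1],v[2],t,22*np.cos(t))],np.float32)
        h=cv2.convexHull(q); return [cv2.pointPolygonTest(h,pt,True) for pt in pts]
    s=min((least_squares(f,[*x0[:3],t],x_scale=[5,5,.1,.1],diff_step=1e-3) for t in np.radians([15,30,45,60])),key=lambda s:s.cost)
    print(s.x[:2].round(1),np.degrees(s.x[2:]).round(1),s.cost)
if __name__=="__main__":
    run([(213,428),(232,452),(265,474),(310,485),(380,391),(452,290),(445,278),(245,335),(229,380),(265,275)],[545,-118,np.radians(165)])
E
python3 fit2.py
```

```text
[ 541.2 -122. ] [162.7  47.7] 0.15956906203155255
```

Request:
play_rows(
  increments=[
    {"x": 0.0023,"y": 0,"z": -0.0056,"wx": 0,"wy": -0.087,"wz": 0},
    {"x": 0.005,"y": 0,"z": -0.0105,"wx": 0,"wy": -0.175,"wz": 0},
    {"x": 0.0081,"y": 0,"z": -0.0146,"wx": 0,"wy": -0.262,"wz": 0},
  ],
)

```text
time: 8.45
position: [489.8, -121.4, 53.0]
eef_rot: [-2.94, 0.329, 0.845]
ft_force: [-3.6, 3.6, 12.2]
gripper_width: 52.7
finger_force: 26.6
```

```bash
python3 plan2.py "(526,-117,0)" "(4,8,12,16,18)" 0;  python3 - <<'E'
from h import *
p=robot.read_camera("scene"); r,c=218,269
cv2.imwrite("pics/s6.png",cv2.resize(p["image"][r-55:r+45,c-50:c+50,::-1],None,fx=6,fy=6,interpolation=cv2.INTER_CUBIC))
E
```

```text
a 122.07773829208617 width 52.74431917547644 F [-3.6  3.6 12.2] y [-0.22 -0.98 -0.  ]
[-0.1205, 0.967, 0.6439, 1.4827, -0.4095, 1.4275, -1.1686] [489.8, -121.4, 53.0] [-2.9403, 0.3294, 0.8447] 8.45
4 [ 494. -122.   55.] [-0.1   1.01  0.64  1.4  -0.39  1.52 -1.18] 0.0 | [ 0.002  -0.     -0.0039] [ 0.   -0.07  0.  ]
8 [ 497. -123.   57.] [-0.08  1.05  0.63  1.33 -0.38  1.62 -1.2 ] 0.0 | [ 0.0043 -0.     -0.0077] [ 0.   -0.14  0.  ]
12 [ 501. -124.   59.] [-0.06  1.1   0.62  1.25 -0.37  1.71 -1.21] 0.0 | [ 0.0068 -0.     -0.0113] [ 0.    -0.209  0.001]
16 [ 505. -125.   60.] [-0.04  1.15  0.61  1.16 -0.36  1.81 -1.22] 0.0 | [ 0.0096 -0.     -0.0147] [ 0.    -0.279  0.001]
18 [ 507. -125.   61.] [-0.03  1.17  0.6   1.12 -0.36  1.86 -1.23] 0.0 | [ 0.0111 -0.     -0.0164] [ 0.    -0.314  0.001]
```

View pics/s6.png

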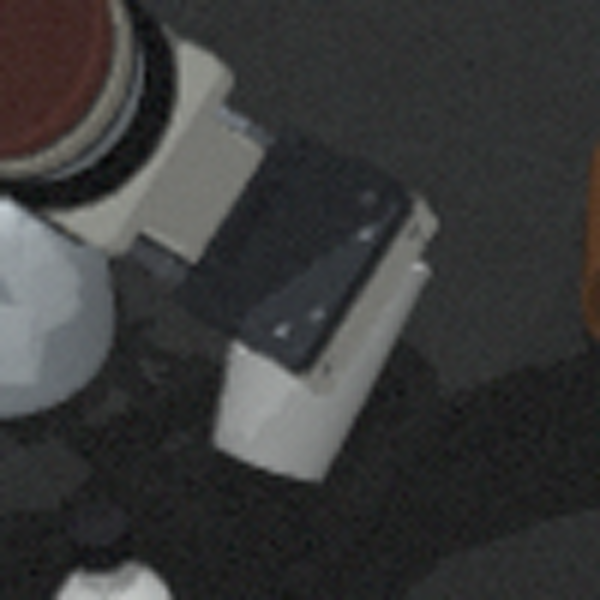

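The cup is now steeply tipped and its base underside has almost vanished, with the base at about (268, 455). It has stayed in place, so I go on.

Request:
play_rows(
  increments=[
    {"x": 0.002,"y": 0,"z": -0.0045,"wx": 0,"wy": -0.07,"wz": 0},
    {"x": 0.0043,"y": 0,"z": -0.0087,"wx": 0,"wy": -0.14,"wz": 0},
    {"x": 0.0068,"y": 0,"z": -0.0123,"wx": 0,"wy": -0.209,"wz": 0},
    {"x": 0.009,"y": 0,"z": -0.015,"wx": 0,"wy": -0.26,"wz": 0},
  ],
)

```text
time: 9.0
position: [507.2, -126.2, 60.2]
eef_rot: [-2.789, 0.312, 1.201]
ft_force: [0.2, 1.6, 8.5]
gripper_width: 51.1
finger_force: 26.1
```

```bash
python3 plan2.py "(526,-117,0)" "(2,)" 0;  python3 - <<'E'
from h import *
p=robot.read_camera("scene"); r,c=218,269
cv2.imwrite("pics/s7.png",cv2.resize(p["image"][r-55:r+45,c-50:c+50,::-1],None,fx=6,fy=6,interpolation=cv2.INTER_CUBIC))
E
```

```text
a 136.60627964768372 width 51.09094942383971 F [0.2 1.6 8.5] y [-0.22 -0.98 -0.  ]
[-0.048, 1.1332, 0.6128, 1.1805, -0.3629, 1.7818, -1.2213] [507.2, -126.2, 60.2] [-2.7889, 0.312, 1.2011] 9.0
2 [ 509. -127.   61.] [-0.04  1.16  0.61  1.14 -0.36  1.83 -1.23] 0.0 | [ 0.0011 -0.     -0.0019] [ 0.    -0.035  0.   ]
```

View pics/s7.png

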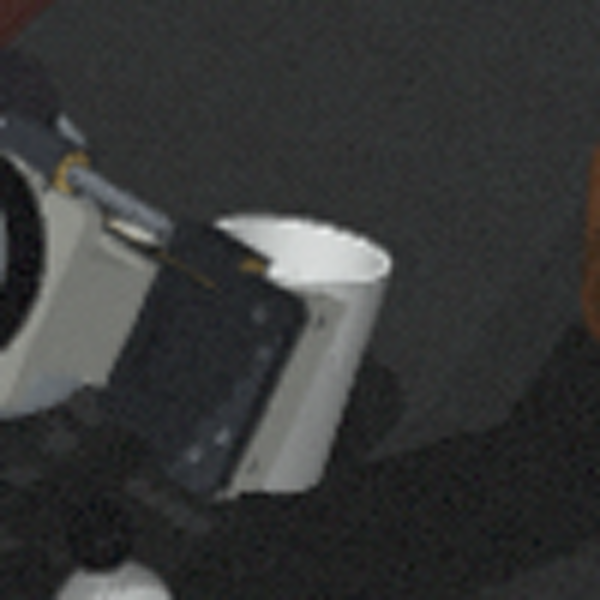

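The cup is nearly upright, with its mouth open upward at about (310, 250) and its base edge at about (290, 490). Next I release it, then check the cup and the jar.

Request:
play_rows(
  increments=[
    {"x": 0,"y": 0,"z": 0,"wx": 0,"wy": 0,"wz": 0},
    {"x": 0,"y": 0,"z": 0,"wx": 0,"wy": 0,"wz": 0},
    {"x": 0,"y": 0,"z": 0,"wx": 0,"wy": 0,"wz": 0},
    {"x": 0,"y": 0,"z": 0,"wx": 0,"wy": 0,"wz": 0},
    {"x": 0,"y": 0,"z": 0,"wx": 0,"wy": 0,"wz": 0},
  ],
  grip=0.7,
)

```text
time: 9.68
position: [506.7, -126.5, 58.2]
eef_rot: [-2.792, 0.313, 1.198]
ft_force: [-0.3, -0.1, -0.4]
gripper_width: 79.1
finger_force: 0.0
```

```bash
python3 - <<'E'
from h import *
s=robot.sense(); print(s["gripper_width"],s["ft_force"])
for n in("scene","top"):
    p=robot.read_camera(n)
    for t in("fallen_cup","sponge_jar","bottle_a"):
        for r in robot.tip_of(p,t): print(n,t,np.round(r["position"]),round(r["conf"],2),onz(p,r["position"],0).round())
p=robot.read_camera("scene"); r,c=218,269
cv2.imwrite("pics/s8.png",p["image"][r-55:r+45,c-50:c+50,::-1])
E
```

```text
79.11692414350463 [-0.25242222 -0.09168364 -0.36395781]
scene fallen_cup [233. 272.] 0.87 [ 506. -119.   -0.]
scene fallen_cup [317. 291.] 0.75 [692.  32.   0.]
scene fallen_cup [190. 323.] 0.67 [315. -75.   0.]
scene sponge_jar [220. 218.] 0.57 [ 525. -257.    0.]
scene bottle_a [304. 374.] 0.93 [587. 171.   0.]
scene bottle_a [287. 241.] 0.88 [ 672. -101.    0.]
scene bottle_a [254. 357.] 0.63 [476.  86.   0.]
top fallen_cup [252. 391.] 0.72 [ 523. -129.    0.]
top fallen_cup [335. 362.] 0.64 [340. -61.   0.]
top fallen_cup [171. 315.] 0.57 [714.  39.   0.]
top sponge_jar [248. 449.] 0.62 [ 529. -259.    0.]
top bottle_a [220. 257.] 0.85 [602. 171.   0.]
```

Request:
play_rows(
  increments=[
    {"x": 0,"y": 0,"z": -0.03,"wx": 0,"wy": 0,"wz": 0},
    {"x": 0,"y": 0,"z": -0.06,"wx": 0,"wy": 0,"wz": 0},
    {"x": 0,"y": 0,"z": -0.1,"wx": 0,"wy": 0,"wz": 0},
    {"x": 0,"y": 0,"z": -0.14,"wx": 0,"wy": 0,"wz": 0},
    {"x": 0,"y": 0,"z": -0.16,"wx": 0,"wy": 0,"wz": 0},
  ],
  grip=1,
)

```text
time: 10.75
position: [607.7, -134.4, 159.3]
eef_rot: [-2.806, 0.388, 0.952]
ft_force: [1.1, -0.8, -1.9]
gripper_width: 92.8
finger_force: 0.0
```

```bash
python3 - <<'E'
from h import *
st(); print(rel([560,60,260],rot2(90,0).as_rotvec()))
p=robot.read_camera("scene"); r,c=225,300
cv2.imwrite("pics/s9.png",p["image"][r-85:r+115,c-130:c+120,::-1])
q=robot.read_camera("top"); t=q["image"][140:340,210:480,::-1]
cv2.imwrite("pics/s9.png",np.hstack([cv2.resize(p["image"][r-85:r+115,c-130:c+120,::-1],(400,320)),cv2.resize(t,(400,320))]))
E
```

```text
[0.1401, 1.0561, 0.2888, 0.8036, -0.2727, 1.974, -1.4926] [607.7, -134.4, 159.3] [-2.8064, 0.388, 0.9515] 10.75
(array([-0.136 , -0.1778, -0.0081]), array([-0.15615934,  0.6487352 , -0.26453776]))
```

View pics/s9.png

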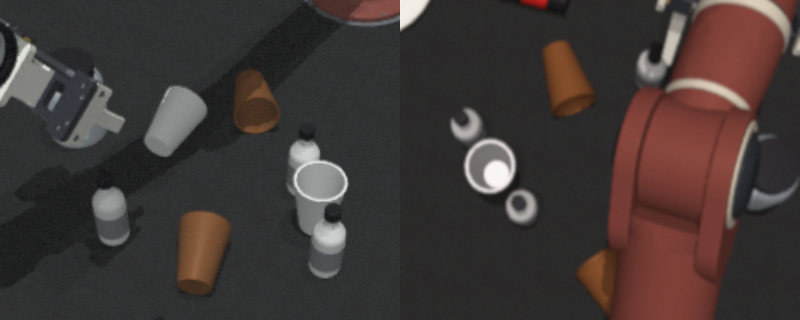

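The cup fell back onto its side: its base is at about (165, 140) in the left half, and the bystanders are where they were. I measure its pose again from the scene camera and retry with the grip centred on its axis.

```bash
cat > fit3.py <<'E'
from h import *
from scipy.optimize import minimize
import sys
T=np.arctan(13/90)
def comp(p,xyz,lo=55):
    w=white(p,lo).astype(np.uint8); w=cv2.morphologyEx(w,cv2.MORPH_OPEN,np.ones((3,3),np.uint8)); n,l,stt,cen=cv2.connectedComponentsWithStats(w)
    r,c=proj(p,xyz); k=l[int(r),int(c)]; return l==k if k else l==-1
def lying(ps,guess):
    ms=[comp(p,guess) for p in ps]; print("area",[m.sum() for m in ms])
    x0=[guess[0]+40,guess[1],np.pi]
    def cost(v):
        return sum(1-(s&m).sum()/(s|m).sum() for p,m in zip(ps,ms) for s in[sil(p,cuppts(v[0],v[1],v[2],T,22*np.cos(T)))])
    b=min((minimize(cost,[x0[0],x0[1],np.pi+d],method="Nelder-Mead",options=dict(initial_simplex=np.array([x0[0],x0[1],np.pi+d])+np.array([[0,0,0],[10,0,0],[0,10,0],[0,0,.15]]))) for d in(-.6,-.3,0,.3)),key=lambda r:r.fun)
    print(b.x[:2].round(1),"mouth heading",np.degrees(b.x[2]).round(1),"cost",round(b.fun,3)); return b
if __name__=="__main__":
    ps=[robot.read_camera(n) for n in sys.argv[1].split(",")]; lying(ps,eval(sys.argv[2]))
E
python3 fit3.py scene "(475,-125,40)"
```

```text
area [np.int64(1111)]
[ 521.6 -119.5] mouth heading 179.5 cost 0.017
```

```bash
python3 - <<'E'
from ik import *
q0=np.array([0.06,0.45,0.26,2.21,-0.62,0.28,-0.8])
for a in(84,81,78):
    z=rot2(a,-3).as_matrix()[:,2]; G=np.array([457.5,-119,31]); p=G+19*z
    r=ik(p,rot2(a,-3),q0); print(a,p.round(1),r[0].round(2),r[1:]) 
for a in(78,75): 
    z=rot2(a,-3).as_matrix()[:,2]; G=np.array([482.5,-119,31]); p=G+19*z
    r=ik(p,rot2(a,-3),q0); print(a,p.round(1),r[0].round(2),r[1:]) 
print(rel([460,-119,160],rot2(84,-3).as_rotvec()))
E
```

```text
84 [ 459.5 -119.1   12.1] [ 0.06  0.62  0.24  2.2  -0.61  0.28 -0.79] (np.float64(0.0003807854051110977), np.float64(4.303681226180182e-05))
81 [ 460.5 -119.2   12.2] [ 0.14  0.6   0.14  2.24 -0.64  0.18 -0.75] (np.float64(0.0014851278789143414), np.float64(0.0006449665558344136))
78 [ 461.4 -119.2   12.4] [ 0.24  0.59  0.01  2.29 -0.64  0.07 -0.75] (np.float64(0.0029930432725692627), np.float64(0.0015146196514797023))
78 [ 486.4 -119.2   12.4] [ 0.18  0.61  0.07  2.22 -0.65  0.13 -0.75] (np.float64(0.0020884971205044223), np.float64(0.0010273920236467315))
75 [ 487.4 -119.3   12.6] [ 0.27  0.61 -0.06  2.27 -0.81  0.02 -0.58] (np.float64(0.10999374524161129), np.float64(0.05501803719500812))
(array([-0.1153,  0.0089,  0.0957]), array([-0.0847066 ,  0.74264614, -0.2619797 ]))
```

Request:
play_rows(
  increments=[
    {"x": -0.023,"y": 0.002,"z": 0.0,"wx": -0.017,"wy": 0.149,"wz": -0.052},
    {"x": -0.046,"y": 0.004,"z": 0.02,"wx": -0.034,"wy": 0.297,"wz": -0.105},
    {"x": -0.07,"y": 0.006,"z": 0.05,"wx": -0.051,"wy": 0.446,"wz": -0.157},
    {"x": -0.095,"y": 0.008,"z": 0.08,"wx": -0.068,"wy": 0.594,"wz": -0.21},
    {"x": -0.115,"y": 0.009,"z": 0.095,"wx": -0.085,"wy": 0.743,"wz": -0.262},
  ],
  grip=1,
)

```text
time: 11.52
position: [456.8, -114.9, 156.9]
eef_rot: [-3.133, 0.072, -0.157]
ft_force: [1.3, -0.1, 0.6]
gripper_width: 92.9
finger_force: 0.0
```

```bash
python3 - <<'E'
from h import *
st(); print(rel([459,-119,90],rot2(82,-2).as_rotvec()),rel([460.5,-119,12],rot2(80,-2).as_rotvec()))
E
python3 fit3.py scene "(475,-125,40)"
```

```text
[-0.0129, 0.3499, 0.3075, 2.0579, -0.2162, 0.6639, -1.18] [456.8, -114.9, 156.9] [-3.1327, 0.0724, -0.1567] 11.53
(array([-0.0042,  0.0045,  0.0668]), array([-0.00511951,  0.03979623, -0.01166627])) (array([-0.0105,  0.0049,  0.1446]), array([-0.00491594,  0.07470234, -0.0117558 ]))
area [np.int64(1107)]
[ 521.6 -120.4] mouth heading 178.5 cost 0.013
```

Request:
play_rows(
  increments=[
    {"x": -0.0042,"y": 0.0045,"z": 0.055,"wx": -0.005,"wy": 0.04,"wz": -0.012},
    {"x": -0.006,"y": 0.0045,"z": 0.09,"wx": -0.005,"wy": 0.06,"wz": -0.012},
    {"x": -0.009,"y": 0.0045,"z": 0.125,"wx": -0.005,"wy": 0.075,"wz": -0.012},
    {"x": -0.0105,"y": 0.0045,"z": 0.1435,"wx": -0.005,"wy": 0.075,"wz": -0.012},
    {"x": -0.0105,"y": 0.0045,"z": 0.1435,"wx": -0.005,"wy": 0.075,"wz": -0.012},
  ],
)

```text
time: 12.2
position: [461.4, -118.8, 12.0]
eef_rot: [3.129, -0.059, 0.263]
ft_force: [-0.3, 0.5, 0.9]
gripper_width: 93.2
finger_force: 0.0
```

Request:
play_rows(
  increments=[
    {"x": 0,"y": 0,"z": 0,"wx": 0,"wy": 0,"wz": 0},
    {"x": 0,"y": 0,"z": 0,"wx": 0,"wy": 0,"wz": 0},
    {"x": 0,"y": 0,"z": 0,"wx": 0,"wy": 0,"wz": 0},
    {"x": 0,"y": 0,"z": 0,"wx": 0,"wy": 0,"wz": 0},
    {"x": 0,"y": 0,"z": 0,"wx": 0,"wy": 0,"wz": 0},
  ],
  grip=-1,
)

```text
time: 12.82
position: [463.6, -119.1, 14.2]
eef_rot: [3.127, -0.058, 0.273]
ft_force: [-1.7, -1.2, 2.0]
gripper_width: 59.3
finger_force: 28.6
```

```bash
python3 - <<'E'
from h import *
st(); s=robot.sense(); print(s["gripper_width"],s["ft_force"],s["ft_torque"])
E
sed -i 's/U=hd(-12.8)/U=hd(np.degrees(np.arctan2(-y[0],y[1])) if y[1]>0 else np.degrees(np.arctan2(y[0],-y[1])))/' plan2.py
python3 plan2.py "(519,-120,0)" "(4,8,12,16,20)" 0
```

```text
[0.2012, 0.5956, 0.0427, 2.2438, -0.4226, 0.1442, -0.9599] [463.6, -119.1, 14.2] [3.1269, -0.0583, 0.2733] 12.82
59.28157392721661 [-1.65092099 -1.19128906  2.03783712] [-0.1862378   0.21905803 -0.06547883]
a 80.01096179969 width 59.28157392721661 F [-1.7 -1.2  2. ] y [-0.04 -1.   -0.  ]
[0.2012, 0.5956, 0.0427, 2.2438, -0.4226, 0.1442, -0.9599] [463.6, -119.1, 14.2] [3.1269, -0.0583, 0.2733] 12.82
4 [ 465. -119.   18.] [ 0.12  0.6   0.14  2.18 -0.38  0.28 -1.01] 0.0 | [ 0.0018 -0.     -0.0036] [-0.   -0.07  0.  ]
8 [ 466. -119.   22.] [ 0.06  0.62  0.21  2.11 -0.34  0.41 -1.06] 0.0 | [ 0.0038 -0.     -0.007 ] [-0.   -0.14  0.  ]
12 [ 468. -119.   25.] [ 0.03  0.64  0.26  2.04 -0.3   0.53 -1.11] 0.0 | [ 0.006  -0.     -0.0103] [-0.    -0.209  0.   ]
16 [ 470. -119.   29.] [ 0.    0.67  0.29  1.97 -0.27  0.65 -1.14] 0.0 | [ 0.0085 -0.     -0.0134] [-0.    -0.279  0.   ]
20 [ 472. -119.   32.] [-0.02  0.7   0.31  1.9  -0.24  0.76 -1.17] 0.0 | [ 0.0112 -0.     -0.0164] [-0.    -0.349  0.   ]
```

```bash
python3 fit3.py scene "(495,-119,40)"; python3 - <<'E'
from h import *
p=robot.read_camera("scene"); r,c=map(int,proj(p,(490,-119,35)))
i=p["image"][r-30:r+34:2,c-34:c+34:1].mean(2)
for row in i: print("".join(" .:-=+*#%@"[min(9,int(v/25))] for v in row))
print(r-30,c-34)
E
```

```text
area [np.int64(1443)]
[ 521.6 -119.5] mouth heading 177.8 cost 0.234
:.::.........:.:.....:.-++++=-............................::-----:-=
:..:....:::....::.:..:.-++++=:......................:==-::.:-==:..:+
.:.:...........:.:.::..:++++=: ........... . .......:+++++++==-...:+
.::.:.::..:...::.:.....:++++=......::--====---:.....:++++++===-...-+
:.::...:...:::.........:++++=.....:-=+++++++++++=-..-++++++===.....:
::......:.:....:.......:=+++=.. .:=++****++++++++++=-++++++-==......
:......:...:...........:=+++=...:=**++*%%%%%**++++++=+++++===-......
...........:.............-+++. :==++**++++++*%%%*+++++++++==-:......
.::......................:-=+.:+##%%%%%%%%**+++*%%%+=+++++==-.......
.............................:+##%%%%%%%%%%%%**++*#+=+++++==-.......
............................:+##%%%%%%%%%%%%%%%*+++++++++===:.......
...........................:+##%%%%%%%%%%%%%%%%%#++=+++++===........
..........................:+##%%%%%@@%%%%%%%%%%###*=+++++=-:........
.........................:+#%%@@@@@@@@@%%%%%%####**+++===-..........
........................:+#%%@@@@@@@@@@@@%#####***++===-.........
[... 484 characters left out ...]
..
...:..:..:..::.:..:...:============+*+==-...........................
.....:.....:.:.:........:=============-:.......................:....
..:..::...:................:-========:.....:::.....................:
..:::.:..:..:.:.:..:.....:.................:.:.:.:................::
..:..:........:...:.::..:......:.......:::....:.:.::....:..........:
....:::.:.:.........:....:...........::.::.....:::::...::....:::.:..
:...:.:..::..............:::...::.:::..:..:...:::...:.:....::..:..::
:..:....::.:.:::.....::..........:..........:....:..::...::.::...:..
..:....:..:...::...:...:........:.......:.......:........:....::::..
.........::.:.:..:..:.:..:.....:::.:...............:.::.....:.::..:.
188 240
```

Request:
play_rows(
  increments=[
    {"x": 0.0018,"y": 0,"z": -0.0036,"wx": 0,"wy": -0.07,"wz": 0},
    {"x": 0.0038,"y": 0,"z": -0.007,"wx": 0,"wy": -0.14,"wz": 0},
    {"x": 0.006,"y": 0,"z": -0.0103,"wx": 0,"wy": -0.209,"wz": 0},
    {"x": 0.006,"y": 0,"z": -0.0103,"wx": 0,"wy": -0.209,"wz": 0},
  ],
)

```text
time: 13.42
position: [469.0, -118.2, 24.8]
eef_rot: [-3.139, 0.054, 0.053]
ft_force: [-0.8, -1.2, -1.0]
gripper_width: 58.8
finger_force: 26.5
```

```bash
cat > asc.py <<'E'
from h import *
import sys
x,y,z=eval(sys.argv[1]); p=robot.read_camera("scene"); r,c=map(int,proj(p,(x,y,z)))
i=p["image"][r-36:r+30:2,c-34:c+34].mean(2)
for row in i: print("".join(" .:-=+*#%@"[min(9,int(v/25))] for v in row))
print(r-36,c-34)
E
python3 plan2.py "(519,-120,0)" "(5,10,15,20,25)" 0; python3 asc.py "(500,-119,35)"
```

```text
a 91.95105130936383 width 58.84591882122594 F [-0.8 -1.2 -1. ] y [-0.03 -1.   -0.  ]
[0.0043, 0.6442, 0.2921, 2.0398, -0.3331, 0.5368, -1.0701] [469.0, -118.2, 24.8] [-3.1388, 0.0538, 0.0534] 13.43
5 [ 471. -118.   29.] [-0.03  0.68  0.33  1.95 -0.29  0.68 -1.12] 0.0 | [ 0.0022 -0.     -0.0043] [ 0.    -0.087  0.   ]
10 [ 474. -118.   33.] [-0.04  0.72  0.35  1.86 -0.26  0.82 -1.16] 0.0 | [ 0.0048 -0.     -0.0085] [ 0.    -0.175  0.   ]
15 [ 477. -119.   37.] [-0.05  0.76  0.37  1.77 -0.23  0.95 -1.19] 0.0 | [ 0.0077 -0.     -0.0124] [ 0.    -0.262  0.   ]
20 [ 480. -119.   40.] [-0.05  0.81  0.37  1.68 -0.21  1.08 -1.21] 0.0 | [ 0.0109 -0.     -0.016 ] [ 0.    -0.349  0.   ]
25 [ 484. -119.   44.] [-0.05  0.86  0.37  1.58 -0.19  1.21 -1.23] 0.0 | [ 0.0145 -0.     -0.0193] [ 0.    -0.436  0.001]
:.:....:::.:..::.:.:===+==-:...:::::::::::.......:......:.:::::::-::
:.....:.....:::....:-=====:.. .:...::::::::::::::::::::....:::::::::
:.:::.:....:..:...:.:=====:....:..::...:.::...::::::::::::.....:.:::
.:.::.:..........:..:-====-  ..........::...........::-+--:.::::....
...:.:::......:.:
[... 1291 characters left out ...]
..
...........:.........:=======+#%%%###***+==:................. ......
.......................:=========+##**++=-:............... .........
..........................:=========++==:...........................
.............................:-=======-:............................
............................. .....:::..............................
..........:....................... .........................:.......
....................................:..............................:
.:..................................:..........................:...:
................................:....:..::::..................:.::.:
..........................:......::.......::.................:...:.:
185 238
```

Request:
play_rows(
  increments=[
    {"x": 0.0022,"y": 0,"z": -0.003,"wx": 0,"wy": -0.087,"wz": 0},
    {"x": 0.0048,"y": 0,"z": -0.0065,"wx": 0,"wy": -0.175,"wz": 0},
    {"x": 0.0048,"y": 0,"z": -0.0065,"wx": 0,"wy": -0.175,"wz": 0},
  ],
)

```text
time: 13.85
position: [472.9, -118.7, 30.5]
eef_rot: [-3.118, 0.056, 0.328]
ft_force: [-0.8, 0.7, -0.4]
gripper_width: 58.9
finger_force: 26.3
```

```bash
python3 plan2.py "(519,-120,0)" "(5,10,15,20,25)" 0; python3 asc.py "(500,-119,35)"
```

```text
a 101.99918745329586 width 58.871521357157945 F [-0.8  0.7 -0.4] y [-0.04 -1.   -0.  ]
[-0.0457, 0.7201, 0.3608, 1.8672, -0.2653, 0.8146, -1.147] [472.9, -118.7, 30.5] [-3.1179, 0.0557, 0.3276] 13.85
5 [ 476. -119.   34.] [-0.05  0.76  0.37  1.78 -0.24  0.95 -1.18] 0.0 | [ 0.002  -0.     -0.0044] [ 0.    -0.087  0.   ]
10 [ 479. -119.   38.] [-0.06  0.81  0.38  1.69 -0.22  1.08 -1.2 ] 0.0 | [ 0.0043 -0.     -0.0086] [ 0.    -0.175  0.   ]
15 [ 482. -119.   41.] [-0.05  0.86  0.38  1.59 -0.2   1.21 -1.22] 0.0 | [ 0.007  -0.     -0.0126] [ 0.    -0.262  0.001]
20 [ 486. -119.   44.] [-0.05  0.91  0.38  1.5  -0.18  1.33 -1.23] 0.0 | [ 0.01   -0.     -0.0164] [ 0.    -0.349  0.001]
25 [ 490. -119.   47.] [-0.04  0.97  0.38  1.41 -0.17  1.45 -1.25] 0.0 | [ 0.0134 -0.     -0.0198] [ 0.    -0.436  0.001]
...........:-::::======--:::.....:--======-.... .......:::::::::::::
...........::::::::-===-..::::-::......:-:...::......:::::::::::::::
...........:-:::-::::::::......:::::........::::::::::::::::::::::::
.:..::.........:====-::::::::::.:.................:::::::::::::::::.
.....:...:.....
[... 1293 characters left out ...]
..
...................:==++++++***+++++++++==-.........................
.....................-=====+++++++++++===:..........................
.......................:--=====+++++===-:...................... ....
...........................:--========-........... .................
..................... .........:-----:.............. ...............
........................ .......  ..................................
........................................................ ...........
....................................................................
.................................................:..................
....................................................................
185 238
```

Request:
play_rows(
  increments=[
    {"x": 0.002,"y": 0,"z": -0.003,"wx": 0,"wy": -0.087,"wz": 0},
    {"x": 0.0043,"y": 0,"z": -0.0066,"wx": 0,"wy": -0.175,"wz": 0},
    {"x": 0.0043,"y": 0,"z": -0.0066,"wx": 0,"wy": -0.175,"wz": 0},
  ],
)

```text
time: 14.28
position: [474.0, -118.8, 37.3]
eef_rot: [-3.069, 0.057, 0.612]
ft_force: [-4.2, 1.3, 5.2]
gripper_width: 58.0
finger_force: 26.1
```

```bash
python3 plan2.py "(519,-120,0)" "(5,10,15,20,25)" 0; python3 - <<'E'
from h import *
F=[]
for k in range(3): robot.read_camera("top"); F.append(robot.sense()["ft_force"])
print(np.mean(F,0).round(2))
E
```

```text
a 112.56824231947195 width 57.9867161287152 F [-4.2  1.3  5.2] y [-0.04 -1.   -0.  ]
[-0.0579, 0.8105, 0.3859, 1.6941, -0.2178, 1.081, -1.1963] [474.0, -118.8, 37.3] [-3.0689, 0.0573, 0.6122] 14.28
5 [ 477. -119.   41.] [-0.06  0.86  0.39  1.6  -0.2   1.21 -1.21] 0.0 | [ 0.0017 -0.     -0.0048] [ 0.    -0.087  0.   ]
10 [ 481. -119.   45.] [-0.05  0.91  0.39  1.51 -0.18  1.33 -1.23] 0.0 | [ 0.0038 -0.     -0.0094] [ 0.    -0.175  0.001]
15 [ 485. -119.   48.] [-0.05  0.97  0.39  1.42 -0.17  1.45 -1.24] 0.0 | [ 0.0064 -0.     -0.0139] [ 0.    -0.262  0.001]
20 [ 489. -119.   50.] [-0.04  1.02  0.39  1.32 -0.16  1.58 -1.25] 0.0 | [ 0.0093 -0.0001 -0.0181] [ 0.001 -0.349  0.001]
25 [ 494. -120.   53.] [-0.03  1.08  0.38  1.23 -0.14  1.69 -1.26] 0.0 | [ 0.0125 -0.0001 -0.022 ] [ 0.001 -0.436  0.002]
[-2.92  1.28  4.71]
```

Request:
play_rows(
  increments=[
    {"x": 0.0017,"y": 0,"z": -0.0063,"wx": 0,"wy": -0.087,"wz": 0},
    {"x": 0.0038,"y": 0,"z": -0.0119,"wx": 0,"wy": -0.175,"wz": 0},
    {"x": 0.0038,"y": 0,"z": -0.0119,"wx": 0,"wy": -0.175,"wz": 0},
  ],
)

```text
time: 14.8
position: [484.6, -119.9, 46.7]
eef_rot: [-3.005, 0.055, 0.871]
ft_force: [-2.3, -0.0, 4.2]
gripper_width: 58.4
finger_force: 26.2
```

```bash
python3 plan2.py "(519,-120,0)" "(5,10,15,20,25)" 0; python3 asc.py "(500,-119,35)"
```

```text
a 122.34349230795709 width 58.36914416390294 F [-2.3 -0.   4.2] y [-0.04 -1.   -0.  ]
[-0.0538, 0.9109, 0.393, 1.5041, -0.1834, 1.3363, -1.229] [484.6, -119.9, 46.7] [-3.0046, 0.055, 0.8712] 14.8
5 [ 489. -120.   50.] [-0.05  0.97  0.39  1.41 -0.17  1.46 -1.24] 0.0 | [ 0.002  -0.     -0.0046] [ 0.    -0.087  0.   ]
10 [ 493. -120.   52.] [-0.04  1.02  0.39  1.32 -0.16  1.58 -1.25] 0.0 | [ 0.0045 -0.     -0.0091] [ 0.    -0.175  0.   ]
15 [ 498. -120.   54.] [-0.03  1.08  0.39  1.22 -0.15  1.7  -1.26] 0.0 | [ 0.0073 -0.     -0.0133] [ 0.    -0.262  0.001]
20 [ 503. -121.   56.] [-0.02  1.15  0.38  1.12 -0.13  1.82 -1.26] 0.0 | [ 0.0105 -0.     -0.0172] [ 0.    -0.349  0.001]
25 [ 508. -121.   57.] [-0.01  1.21  0.38  1.02 -0.12  1.94 -1.26] 0.0 | [ 0.014  -0.     -0.0209] [ 0.001 -0.436  0.001]
.......::.:-=-::.....:+++===::::.:.:....::..:........::.:.....:.:.::
.....:::.:-=--::... .-++======---:...........::::.:::::.::.:...::.::
....::..:-=-::-  .  :++===========:.......................:...::...:
.:::..:-=--:::     :++===========-:........................::::.....
::.::-=--::-.     :
[... 1289 characters left out ...]
..
...................:++++****++++++++++===-.... ..... ...............
...................-++++++*++++++++++===-.............. ............
...................-=++++++++++++++++==-............................
.....................:=+++++++++++++==-.............................
..................... ....::=++++====-.. ....................... ...
................ ...................................................
................................................................ ...
....................................................................
................................ .............. ....................
 . ....................... ................. ........ ..............
185 238
```

Request:
play_rows(
  increments=[
    {"x": 0.002,"y": 0,"z": -0.0056,"wx": 0,"wy": -0.087,"wz": 0},
    {"x": 0.0045,"y": 0,"z": -0.0106,"wx": 0,"wy": -0.175,"wz": 0},
    {"x": 0.0045,"y": 0,"z": -0.0106,"wx": 0,"wy": -0.175,"wz": 0},
  ],
)

```text
time: 15.22
position: [495.1, -120.2, 51.6]
eef_rot: [-2.916, 0.053, 1.124]
ft_force: [-0.3, -0.1, 0.7]
gripper_width: 59.0
finger_force: 25.8
```

```bash
python3 plan2.py "(519,-120,0)" "(5,10,13)" 0; python3 asc.py "(510,-119,40)"
```

```text
a 132.17071524699193 width 58.957324444852105 F [-0.3 -0.1  0.7] y [-0.04 -1.   -0.  ]
[-0.0396, 1.0253, 0.3906, 1.313, -0.1588, 1.5782, -1.249] [495.1, -120.2, 51.6] [-2.9164, 0.0528, 1.1244] 15.22
5 [ 500. -120.   54.] [-0.03  1.09  0.39  1.22 -0.15  1.7  -1.26] 0.0 | [ 0.0021 -0.     -0.0045] [ 0.    -0.087  0.   ]
10 [ 504. -121.   55.] [-0.02  1.15  0.38  1.12 -0.14  1.82 -1.26] 0.0 | [ 0.0047 -0.     -0.0088] [ 0.    -0.175  0.   ]
13 [ 507. -121.   56.] [-0.01  1.19  0.38  1.06 -0.13  1.89 -1.26] 0.0 | [ 0.0063 -0.     -0.0112] [ 0.    -0.227  0.   ]
:. .............:.:.............:.:::...:..::.....::....:..:.:...:.:
=-:.. ..:::....::.:.......:....::......:.::..:.:::::.::.:........:.:
:-=-......-:-=-:.:...:..:......:...............:::::::..:..:......::
::-=-.. ...-++++++=-:.:.:..::..........:...............:............
:.:=-:.. . .-+++++++==:...::..:::...................:.........:::.::
:::-=-:.  ...-++++++====-:::..::..:....:..:.::..:..:.:..:....:..::.:
::.:=-::. . .-+++++==-----::::...........::.::.....................:
::.:=-:::... :=+++====--::::::..................::.::
[... 1048 characters left out ...]
. 
....................:=++=--:........::-=:::::.:-=-..................
....................:+++***++=-:..::::::::::.:-=-...................
..:............ ...:=**#####**++=-:::::::::..-=-....................
...................:=*#########++++++=-:::.:-=-.... ........ ...... 
.....................:+*######+++++++==-...::.......................
..............:..........:=++++++++===-.................... ........
......................................... ........... ..............
........................... ............. ..........................
   ................................. ........................ ..... 
....  ..............................................................
186 235
```

Force is now light and there's no slip. Next, the last degrees of tilt.

Request:
play_rows(
  increments=[
    {"x": 0.0021,"y": 0,"z": -0.0042,"wx": 0,"wy": -0.087,"wz": 0},
    {"x": 0.0047,"y": 0,"z": -0.0082,"wx": 0,"wy": -0.175,"wz": 0},
    {"x": 0.0065,"y": 0,"z": -0.0105,"wx": 0,"wy": -0.23,"wz": 0},
    {"x": 0.0065,"y": 0,"z": -0.0105,"wx": 0,"wy": -0.23,"wz": 0},
  ],
)

```text
time: 15.78
position: [506.6, -120.6, 56.9]
eef_rot: [-2.764, 0.051, 1.451]
ft_force: [-0.6, 0.7, 3.4]
gripper_width: 58.6
finger_force: 26.0
```

```bash
python3 plan2.py "(519,-120,0)" "(2,)" 0; python3 asc.py "(520,-119,40)"
```

```text
a 145.3821776428064 width 58.614723503106134 F [-0.6  0.7  3.4] y [-0.04 -1.   -0.  ]
[-0.0144, 1.1867, 0.3852, 1.0607, -0.1301, 1.8897, -1.2613] [506.6, -120.6, 56.9] [-2.7641, 0.0508, 1.4506] 15.78
2 [ 509. -121.   57.] [-0.01  1.21  0.38  1.02 -0.13  1.94 -1.26] 0.0 | [ 0.0008 -0.     -0.0019] [ 0.    -0.035  0.   ]
:.........:.:...:.....::.....:..:......:.:.....::........:.....::..:
:.......:.:........::..::::......:::......:.:...::..:.....:.::.:....
......:...::....:..:..:..:..:....:.:::.:....:..:..:.::.:::.:...:::.:
.......:::.:.........:::...:::...:...:....:...........:.....:.:.:.:.
..:....:.........::.:.::..:.:.......::..:.:::.:....:.:::...:....:..:
:--:::..:..::...:..:......:::::::::..::.::....:.::::.:.....:.......:
:--::.:....::.....::::-+++#%%%%%%%%@%#*+++-:..::...::.:.::..:.......
-:-:::.....:....:..:=##=++****######%%%%%%%%%*=:.::::::.:.:.::..:.:.
=---:.:.:...:...:..-##==+****########%%%%%#####%#=::..:.:.:..:......
--====-:::::::--::.:+%*++****#######%%%%%%#####*#%#:.::............:
-+=---=====+*######+++*%#****######%%%%%%%#####***#:....:...:.....:.
=+####*=--=======:::
[... 805 characters left out ...]
..
   -++===========-........................:..:==-...................
...-+===========-:.......................::.:-=-....................
 .-++===========-........................:..:==:................ ...
.=+++==========-:......................::..:-=-.....................
=+++=====--::-::.......................::..:==............... ......
+++==-...............................:....:==-.... .................
+++==...........:...................::::.:-==.......................
+++=-..........::...:.:............::-:..:==-.......................
+=-:..  ...........:.::::.......:::::::..-==...............  .......
..... ....::.:..................::::::..:=-:............ ...........
189 233
```

Request:
play_rows(
  increments=[
    {"x": 0,"y": 0,"z": 0,"wx": 0,"wy": 0,"wz": 0},
    {"x": 0,"y": 0,"z": 0,"wx": 0,"wy": 0,"wz": 0},
    {"x": 0,"y": 0,"z": 0,"wx": 0,"wy": 0,"wz": 0},
    {"x": 0,"y": 0,"z": 0,"wx": 0,"wy": 0,"wz": 0},
  ],
  grip=0.6,
)

```text
time: 16.32
position: [507.4, -120.3, 56.4]
eef_rot: [-2.766, 0.049, 1.449]
ft_force: [-0.6, 0.5, 0.8]
gripper_width: 74.5
finger_force: 0.0
```

```bash
python3 plan2.py "(519,-120,0)" "(2,)" 0; python3 asc.py "(520,-119,40)"
```

```text
a 145.305608260429 width 74.54119879240957 F [-0.6  0.5  0.8] y [-0.04 -1.   -0.  ]
[-0.015, 1.1874, 0.3849, 1.059, -0.1301, 1.8892, -1.2617] [507.4, -120.3, 56.4] [-2.7659, 0.0494, 1.4492] 16.32
2 [ 509. -120.   57.] [-0.01  1.21  0.38  1.02 -0.13  1.94 -1.26] 0.0 | [ 0.0008 -0.     -0.0018] [ 0.    -0.035  0.   ]
:::............::.....:.::.:..:......:.:....:..::.:..:.:...:.:..::..
:.:.....:.:...:....:.::......................:..:.:.:....::.:...::..
.........::...::.....:.::...::::::...:..:......:..:.:......:.:...:::
.........::........:::....:....:............:.:..:.........:...:::.:
......:::.:.....::...:::..::.........:..:.::....:..::.......:....:..
.--:..:.:..::.:...:.:.::...........:.:..:..:::..::..:.:..:.:.....:..
-=-:....:.::.:.......:....:.:....:...::.:...:......:::::..:.:.......
==-:.:.....:.:.:..:::...:.::.....:...:......:.:...:.:.:.:....::..:..
=---..:.:.....::::::::....:..:..:...:..::....:.:.::.:...:.....:..:..
-====-::-=++===--:.::-=+*###%%##*++=:.....:.::...:.::::.:.::..::....
*+---=====+*#*++==+#%%#++********+*#%%*=....:.::.......:...:....::::
+##*+=::--======*%#+++**
[... 801 characters left out ...]
..
 . :=+===========-.......................::..:==-...................
. .-++===========:.......................::.:===:......:............
..-++===========-........................:..:==-....................
.-+++===========:......................:::.:==-.....................
=+++=======--=-:.......................::..:==-...... ..............
++++=-:...............................::..:==-.... .................
+++==-...............................::...-==............ ..........
+++=-..............................::--..:==-.......................
++=-.. .........................::::::...-==........................
.... . .......... ..............:-::::..:=-:........... ............
189 233
```

The rim now shows as a full ellipse around pixel (219, 261), so the cup looks upright. I open wide, then lift while turning back towards vertical.

```bash
python3 - <<'E'
from ik import *
c=robot.sense(); Rc=Ro.from_rotvec(c["eef_rot"]); q=c["joints"]; h=-2.2
for p,a in(((511,-120.3,62),141),((516,-120.3,70),136),((521,-120.3,80),130),((526,-120.3,92),123),((531,-120.3,108),115),((535,-120.3,140),106),((535,-120.3,180),97)):
    R=rot2(a,h); r=ik(np.array(p),R,q); q=r[0]
    print(a,q.round(2),r[1].round(1),(Rc.inv().apply(p-c["position"])/1000).round(4),(Rc.inv()*R).as_rotvec().round(3))
E
```

```text
141 [-0.02  1.14  0.39  1.11 -0.14  1.82 -1.26] 0.0 [-0.0025 -0.0002 -0.0062] [0.    0.075 0.002]
136 [-0.03  1.08  0.39  1.17 -0.15  1.74 -1.26] 0.0 [-0.0063 -0.0004 -0.0149] [0.    0.163 0.002]
130 [-0.04  1.    0.4   1.24 -0.16  1.64 -1.26] 0.0 [-0.0117 -0.0006 -0.0247] [0.    0.267 0.002]
123 [-0.05  0.92  0.4   1.33 -0.18  1.51 -1.25] 0.0 [-0.0187 -0.0008 -0.0356] [-0.     0.389  0.002]
115 [-0.06  0.82  0.41  1.43 -0.19  1.38 -1.24] 0.0 [-0.029  -0.001  -0.0488] [-0.     0.529  0.002]
106 [-0.08  0.7   0.42  1.53 -0.21  1.24 -1.22] 0.0 [-0.053  -0.0012 -0.0703] [-0.     0.686  0.002]
97 [-0.09  0.56  0.43  1.63 -0.22  1.12 -1.21] 0.0 [-0.0859 -0.0013 -0.0931] [-0.001  0.843  0.002]
```

Request:
play_rows(
  increments=[
    {"x": 0,"y": 0,"z": 0,"wx": 0,"wy": 0,"wz": 0},
    {"x": 0,"y": 0,"z": 0,"wx": 0,"wy": 0,"wz": 0},
    {"x": -0.0025,"y": 0,"z": -0.0062,"wx": 0,"wy": 0.075,"wz": 0},
    {"x": -0.0063,"y": 0,"z": -0.015,"wx": 0,"wy": 0.16,"wz": 0},
    {"x": -0.0117,"y": 0,"z": -0.0247,"wx": 0,"wy": 0.267,"wz": 0},
  ],
  grip=0.95,
)

```text
time: 17.0
position: [521.3, -120.9, 79.8]
eef_rot: [-2.94, 0.053, 1.066]
ft_force: [-0.4, -0.3, -0.1]
gripper_width: 90.7
finger_force: 0.0
```

```bash
python3 - <<'E'
from ik import *
c=robot.sense(); print(c["ft_force"].round(1),c["gripper_width"],c["position"]); Rc=Ro.from_rotvec(c["eef_rot"]); h=-2.2
for p,a in(((526,-120.3,92),123),((531,-120.3,108),115),((535,-120.3,140),106),((535,-120.3,180),97),((535,-120,220),90)):
    R=rot2(a,h); print(a,(Rc.inv().apply(p-c["position"])/1000).round(4),(Rc.inv()*R).as_rotvec().round(3))
E
python3 asc.py "(520,-119,40)"
```

```text
[-0.4 -0.3 -0.1] 90.73429578473885 [ 521.26290857 -120.87400436   79.75732226]
123 [-0.0042 -0.0008 -0.0124] [-0.     0.12   0.003]
115 [-0.0107 -0.001  -0.0279] [-0.     0.26   0.003]
106 [-0.0281 -0.0012 -0.055 ] [-0.001  0.417  0.003]
97 [-0.0538 -0.0012 -0.0857] [-0.001  0.574  0.002]
90 [-0.0794 -0.0016 -0.1164] [-0.001  0.696  0.002]
::. . .-+++++++==:..::::.:..........:.:........::..:...:.....:..:.:.
-::   .:=+++++===-::::...::..:..::.:....:...:.:..........::.::::::..
-.: .  .-++++==-::::::::::.:...::...:..............:...::.:...:..::.
-::.   .-++++==++=--:::::::::::.............:..:.:.:..:......::.::..
::: .. .-+++=======+++-:::::::::.............:..:.::.............:..
::.   ..=++============:.....::.................::::....:..:....::::
::   ..-++============-.........................::.:::::..:.........
:.. . :=++===========-......:.............:::.::::.:===......:......
     .-++============:......................:::::.:-==:.:::........:
 .  .=++============:....=%%-..............:::::..:=-:.:.:.:..:.....
. .:=++============-....:++=..............::==:..:==-..:::..........
[... 826 characters left out ...]
..
................:-============+===-:-:--==-.....:...................
..............:..:-=======+=============-:..........................
............::....:=====================-:..........................
...................:====================-...................... ....
....................-===================-............ ..............
.......::............-=================-:.. ........................
 .. .................:=================-.................. .........
.. ....................-=============-:............. .......... .. .
....... ..... ...........:-========:... ..................... ......
 .  ....... .. ........................................ . ........ .
189 233
```

Request:
play_rows(
  increments=[
    {"x": -0.004,"y": 0,"z": -0.0124,"wx": 0,"wy": 0.12,"wz": 0},
    {"x": -0.0107,"y": 0,"z": -0.028,"wx": 0,"wy": 0.26,"wz": 0},
    {"x": -0.028,"y": 0,"z": -0.055,"wx": 0,"wy": 0.417,"wz": 0},
    {"x": -0.054,"y": 0,"z": -0.0857,"wx": 0,"wy": 0.574,"wz": 0},
    {"x": -0.079,"y": 0,"z": -0.116,"wx": 0,"wy": 0.7,"wz": 0},
  ],
)

```text
time: 17.68
position: [534.8, -122.0, 221.5]
eef_rot: [-3.139, 0.058, -0.008]
ft_force: [0.6, 0.5, 0.7]
gripper_width: 90.5
finger_force: 0.0
```

```bash
cat > up.py <<'E'
from h import *
from scipy.optimize import minimize
def upright(name,guess,lo=70):
    p=robot.read_camera(name); w=cv2.morphologyEx(white(p,lo).astype(np.uint8),cv2.MORPH_OPEN,np.ones((2,2),np.uint8))
    rr,cc=np.mgrid[:480,:640]; r,c=proj(p,(*guess,45)); m=(w>0)&(np.hypot(rr-r,cc-c)<60)
    n,l=cv2.connectedComponents(m.astype(np.uint8)); a=[(l==k).sum() for k in range(1,n)]
    k=l[int(r),int(c)] or 1+int(np.argmax(a)); m=l==k; m=cv2.morphologyEx(m.astype(np.uint8),cv2.MORPH_CLOSE,np.ones((9,9)))>0
    def cost(v): s=sil(p,cuppts(v[0],v[1],np.pi,v[2],0)); return 1-(s&m).sum()/(s|m).sum()
    b=minimize(cost,[*guess,np.pi/2],method="Nelder-Mead",options=dict(initial_simplex=np.array([*guess,np.pi/2])+np.array([[0,0,0],[8,0,0],[0,8,0],[0,0,.15]])))
    print(name,b.x[:2].round(1),np.degrees(b.x[2]).round(1),"cost",round(b.fun,3),m.sum()); return b.x
E
python3 - <<'E'
from up import *
st()
for n in("scene","top"): upright(n,(540,-120))
upright("scene",(536,130)); upright("top",(536,130))
for n in("scene","top"):
    p=robot.read_camera(n)
    for t in("fallen_cup","sponge_jar","bottle_a"):
        for r in robot.tip_of(p,t): print(n,t,round(r["conf"],2),onz(p,r["position"],0).round()[:2])
E
python3 asc.py "(540,-119,50)"
```

```text
[-0.0997, 0.4467, 0.4295, 1.6893, -0.2127, 1.0467, -1.2091] [534.8, -122.0, 221.5] [-3.1395, 0.0583, -0.0084] 17.68
scene [ 545. -115.] 93.0 cost 0.038 1127
top [ 540.3 -112.9] 89.3 cost 0.796 191
scene [533.4 133.9] 90.9 cost 0.441 2065
top [541.  128.9] 84.0 cost 0.058 1003
scene fallen_cup 0.93 [692.  38.]
scene fallen_cup 0.77 [316. -77.]
scene fallen_cup 0.67 [ 544. -114.]
scene sponge_jar 0.74 [ 522. -264.]
scene bottle_a 0.92 [671. -99.]
scene bottle_a 0.67 [588. 173.]
top fallen_cup 0.77 [717.  44.]
top fallen_cup 0.63 [ 548. -120.]
top fallen_cup 0.46 [603. 175.]
top bottle_a 0.78 [599. 175.]
top bottle_a 0.59 [488.  85.]
top bottle_a 0.55 [ 670. -105.]
*+++==::...::..:........:...:..::...:.:...:....::.:...:.:...:..:.::.
++++==-......:::...::..........::.....::........:.:....::.......:..:
+++===-:..........::.....:.:.:::..:...:...:......:::::.....:..:.....
++====-:::.:::..:....:..::::::.:..:..:..........:..::.:::...::.:::..
+======-.:...::::::...:.....:::..:..::.::.:..:..:....:.::::.:.......
=======-:.:..:...:...:.:.:..::.:::::..:.:.:............:..::........
+======-:.:....
[... 1155 characters left out ...]
..
......................:-=====================--.....................
.......................:======================:.....................
........................:====================-......................
.........................-===================-......................
..........................-==================:......................
..........................:=================-.......................
............................-==============: .......................
......................:.......:-========:.........::::..:...........
............ ..............................................:..:.....
... ..  ..  ...........:...................................:...:....
191 228
```

```bash
cat > ring.py <<'E'
from h import *
from scipy.optimize import minimize
def ring(names,g,z=90):
    ps=[robot.read_camera(n) for n in names]; G=[cv2.GaussianBlur(p["image"].astype(np.float32).min(2),(0,0),.7) for p in ps]
    def f(v):
        s=0
        for p,g_ in zip(ps,G):
            for r,w in((33,1),(28.5,-.5),(38,-.5)):
                q=np.array([proj(p,(v[0]+r*np.cos(a),v[1]+r*np.sin(a),z)) for a in A],np.float32)
                s-=w*np.median(cv2.remap(g_,q[:,1:],q[:,:1],cv2.INTER_LINEAR))
        return s
    b=min(((f((g[0]+i,g[1]+j)),g[0]+i,g[1]+j) for i in range(-14,15,2) for j in range(-14,15,2)))
    b=min(((f((b[1]+i,b[2]+j)),b[1]+i,b[2]+j) for i in np.arange(-2,2.1,.5) for j in np.arange(-2,2.1,.5)))
    print(names,np.round(b,1)); return b
if __name__=="__main__":
    for n in(["scene"],["top"],["scene","top"]): ring(n,(536,130))
    ring(["scene"],(543,-117))
    print(rel([536,130,220],rot2(90,37.6).as_rotvec()))
E
python3 ring.py
```

```text
['scene'] [-66.7 533.5 132.5]
['top'] [-82.1 533.  130. ]
['scene', 'top'] [-133.6  533.   131.5]
['scene'] [ -63.8  545.  -117.5]
(array([-8.400e-03, -2.516e-01,  2.000e-04]), array([-0.00112435, -0.00175006, -0.69308032]))
```

Request:
play_rows(
  increments=[
    {"x": 0,"y": -0.05,"z": 0,"wx": 0,"wy": 0,"wz": -0.14},
    {"x": -0.003,"y": -0.1,"z": 0,"wx": 0,"wy": 0,"wz": -0.28},
    {"x": -0.006,"y": -0.15,"z": 0,"wx": 0,"wy": 0,"wz": -0.42},
    {"x": -0.009,"y": -0.2,"z": 0,"wx": 0,"wy": 0,"wz": -0.56},
    {"x": -0.011,"y": -0.252,"z": 0,"wx": 0,"wy": 0,"wz": -0.693},
  ],
  grip=1,
)

```text
time: 19.2
position: [533.3, 131.9, 220.6]
eef_rot: [-2.971, -1.018, -0.004]
ft_force: [0.9, -0.3, 0.6]
gripper_width: 92.7
finger_force: 0.0
```

```bash
python3 - <<'E'
from ring import *
st()
for n in(["scene"],["top"],["scene","top"]): ring(n,(543,-117))
from up import *
upright("scene",(545,-117)); upright("top",(545,-117))
print(rel([533,131.3,64],rot2(90,37.6).as_rotvec()))
E
```

```text
[-0.4244, 0.4312, 0.2125, 1.6818, -0.1039, 1.0371, -1.0889] [533.3, 131.9, 220.6] [-2.9713, -1.0178, -0.004] 19.2
['scene'] [ -70.7  544.5 -119.5]
['top'] [ -82.9  546.  -119.5]
['scene', 'top'] [-150.3  546.  -119. ]
scene [ 545.3 -115.4] 92.3 cost 0.03 1147
top [ 545.  -121.9] 89.9 cost 0.053 1013
(array([ 0.001 , -0.0026,  0.1563]), array([ 0.00076103, -0.00143985, -0.00311583]))
```

Request:
play_rows(
  increments=[
    {"x": 0,"y": 0,"z": 0.05,"wx": 0,"wy": 0,"wz": 0},
    {"x": 0,"y": 0,"z": 0.1,"wx": 0,"wy": 0,"wz": 0},
    {"x": 0,"y": 0,"z": 0.135,"wx": 0,"wy": 0,"wz": 0},
    {"x": 0,"y": 0,"z": 0.156,"wx": 0,"wy": 0,"wz": 0},
    {"x": 0,"y": 0,"z": 0.156,"wx": 0,"wy": 0,"wz": 0},
  ],
)

```text
time: 20.12
position: [532.7, 128.3, 63.0]
eef_rot: [-2.976, -1.007, 0.003]
ft_force: [0.4, -0.5, 0.5]
gripper_width: 93.0
finger_force: 0.0
```

Request:
play_rows(
  increments=[
    {"x": 0,"y": 0,"z": 0,"wx": 0,"wy": 0,"wz": 0},
    {"x": 0,"y": 0,"z": 0,"wx": 0,"wy": 0,"wz": 0},
    {"x": 0,"y": 0,"z": 0,"wx": 0,"wy": 0,"wz": 0},
    {"x": 0,"y": 0,"z": 0,"wx": 0,"wy": 0,"wz": 0},
    {"x": 0,"y": 0,"z": 0,"wx": 0,"wy": 0,"wz": 0},
  ],
  grip=-1,
)

```text
time: 20.75
position: [533.6, 130.9, 64.4]
eef_rot: [-2.973, -1.012, -0.003]
ft_force: [-0.4, -0.6, -0.2]
gripper_width: 47.4
finger_force: 0.0
```

Request:
play_rows(
  increments=[
    {"x": 0,"y": 0,"z": -0.02,"wx": 0,"wy": 0,"wz": 0},
    {"x": 0,"y": 0,"z": -0.04,"wx": 0,"wy": 0,"wz": 0},
    {"x": 0,"y": 0,"z": -0.06,"wx": 0,"wy": 0,"wz": 0},
    {"x": 0,"y": 0,"z": -0.06,"wx": 0,"wy": 0,"wz": 0},
  ],
)

```text
time: 21.25
position: [534.7, 131.0, 125.5]
eef_rot: [-2.973, -1.012, -0.008]
ft_force: [-0.6, -1.2, -1.3]
gripper_width: 7.5
finger_force: 0.0
```

```bash
python3 - <<'E'
from ring import *
st(); print(robot.sense()["gripper_width"])
for n in(["scene"],["top"]): ring(n,(533,131),150)
from up import *
E
python3 asc.py "(533,131,105)"
```

```text
[-0.4054, 0.5379, 0.1918, 1.8056, -0.1377, 0.8057, -1.0595] [534.7, 131.0, 125.5] [-2.9731, -1.0122, -0.0084] 21.25
7.509098002081924
['scene'] [-31.7 522.  144. ]
['top'] [ -9.7 526.  121.5]
=++++-:::::::::::............:::.............:-=-::.................
=++++..::.......:............:-:::::-----.:=++++++=.................
=+++=:::.....................:-==++++++=:.-++++++=:.................
=+===:..................... .:-=++++++==.:=++++++=..................
===-:.................   . ..:==+++++++=.:=+++=+=:..................
:..........:........... . . .-==+++++==-.-++++++=...................
...................... ... ..---++++++=..-+++++=-..................:
......................   ....:==++++++=.:=+++++=.................:::
..................:::--::..::-==+++++=-.:+=+++=-..................::
.................:-====+++++====+++++=-.-++==+=....................:
...............:=+==+++++++++++=+++++=::=+=++=:.................:..:
..............:=*==++++++++++*+++++++=.:===-...................:....
..............:+*++++++++++++*++++:==-..::....................:.....
...........
[... 676 characters left out ...]
..
.............:==--=+*===+++++++++++++++++========*+.................
..............:======+===+++++++++++++++=======+#+:.................
.....:..........-=====+%#*++++++++++++++====+*#%+...................
..................:-====+#%%#*+++++++++++*##%*==:...................
....... ...........-========+**%%%%%%%%%#*=====-....................
............... ...:===================::...:--...........::::......
...................-=================:....................::........
...................:=============+===...................:...........
...................:-===============-...............................
....................-===============-  ......  ...... ..............
211 336
```

```bash
python3 - <<'E'
from ring import *
from up import *
for n in(["scene"],["top"],["scene","top"]): ring(n,(533,131),90)
p=robot.read_camera("scene"); q=robot.read_camera("top")
for pp in(p,q):
    for t in("bottle_a","fallen_cup"):
        for f,z in((robot.tip_of,0),):
            for r in f(pp,t): print(t,round(r["conf"],2),onz(pp,r["position"],z).round()[:2])
i=q["image"]; r,c=map(int,proj(q,(540,130,60)))
for row in i[r-34:r+34:2,c-38:c+38].mean(2): print("".join(" .:-=+*#%@"[min(9,int(v/25))] for v in row))
print(r-34,c-38)
E
```

```text
['scene'] [-33.2 534.5 132.5]
['top'] [-11.8 537.5 129. ]
['scene', 'top'] [-34.  535.5 133. ]
bottle_a 0.95 [ 680. -101.]
bottle_a 0.91 [580. 165.]
bottle_a 0.59 [481.  82.]
fallen_cup 0.97 [311. -78.]
fallen_cup 0.73 [ 536. -117.]
fallen_cup 0.63 [698.  33.]
bottle_a 0.66 [ 675. -111.]
bottle_a 0.53 [487.  85.]
fallen_cup 0.98 [ 550. -122.]
fallen_cup 0.68 [341. -63.]
fallen_cup 0.57 [710.  43.]
fallen_cup 0.2 [481.  80.]
::::::::::::::::--=======-:.:==-:.... ..................::::::::::::--=-::::
:::::::::::::::::--======-:..-=-:..    ..................:::::::::::-==--:::
:::::::::::::::::::--====-:..:--:....  ..................:::::::::::::-:::::
:::::::::::::::::::::------:..-=-:.. .  ...............:::::::::::::::::::::
:::::::::::::::::::::::----:..:--:..................:::::::.....:::::::::---
::::::::::::::::::::::::---:...---:::::. .........::::::......::::.....:----
::::::::::::::::::::::.:::-::...:--::::. .........::::.....:-===-:.......:..
::::::::::::::::::::::...::::...:::::::. ...............:-====--:...........
:::::::::::::::::::::::....::......:::.   ...........::-
[... 1253 characters left out ...]
::::::::::::::::::::::.......:-======+++++++=-:..  .....::::..... ..........
::::::::::::::::::::::.........::--------::........::-----==---::...........
:::::::::::::::::::::...........    .  . ........:---::.:::-======:.........
::::::::::::::::::::::..........      ..........:-=-..    ..--==++=-:.......
:::::::::::::::::::::...........    ...........:==-:.      .:-=++*+=:.......
::::::::::::::::::::::.........     ...........:=+=-.. .   .:-++**+=-.......
::::::::::::::::::::::.........................:=++=-:....::-=+***+=-:......
:::::::::::::::::::::...........................-=++++==-====++**+=-:.......
::::::::::::::::::::::...........................-=+++++=====++++=-::.......
208 234
```

Request:
play_rows(
  increments=[
    {"x": 0,"y": 0,"z": -0.05,"wx": 0,"wy": 0,"wz": 0},
    {"x": 0,"y": 0.05,"z": -0.08,"wx": 0,"wy": 0,"wz": 0},
    {"x": 0,"y": 0.11,"z": -0.08,"wx": 0,"wy": 0,"wz": 0},
    {"x": 0,"y": 0.17,"z": -0.08,"wx": 0,"wy": 0,"wz": 0},
  ],
  grip=1,
)

```text
time: 22.4
position: [638.4, -5.0, 205.0]
eef_rot: [-2.972, -1.014, -0.006]
ft_force: [0.8, 0.2, -0.7]
gripper_width: 35.9
finger_force: 0.0
```

```bash
python3 - <<'E'
from ring import *
st()
for n in(["scene"],["top"],["scene","top"]): ring(n,(533,131),90)
q=robot.read_camera("top")
for n,q in(("top",q),("scene",robot.read_camera("scene"))):
    for t in("bottle_a","fallen_cup"):
        for r in robot.tip_of(q,t): print(n,t,round(r["conf"],2),onz(q,r["position"],0).round()[:2])
    i=q["image"]; r,c=map(int,proj(q,(540,130,60)))
    for row in i[r-44:r+34:2,c-38:c+38].mean(2): print("".join(" .:-=+*#%@"[min(9,int(v/25))] for v in row))
    print(r-44,c-38)
E
```

```text
[-0.1518, 0.5889, 0.2196, 1.4473, -0.1375, 1.1172, -0.8216] [638.4, -5.0, 205.0] [-2.9725, -1.0138, -0.0057] 22.4
['scene'] [-66.7 533.5 132.5]
['top'] [-82.2 532.  130.5]
['scene', 'top'] [-133.1  532.5  130.5]
top bottle_a 0.6 [ 672. -105.]
top fallen_cup 0.81 [337. -57.]
top fallen_cup 0.79 [ 545. -127.]
........................................................:::::::::::::::-----
........................................................::::::::::::::------
.......................................................:::::::::::::::------
.......................................................:::::::::::::--------
....................:..................................::::::::::::::-------
..................:-====-::...........................::::::::::::::--------
..................::=+***+=-:.........................::::::::::::::--------
..................:::-+****+=-:.......................::::::::::::::--------
..........:--:..::::..-+****+=-:.....................:::::::::::::::--------
.........:=++-::.....:-=*****+=:.....................::::::::::::::---------
.........:=***+=-:::-
[... 4729 characters left out ...]
............................:===========+**+====-----+*-:...::.:.::..::.:::.
............::::.............:========+*****+****++++**#*::.:..:::....::...:
..............:...............:=======+****######**######*:.::....:..:::....
.............:.:................-=====*#########%%%%%####*-.....:::.:.:.:.::
..........:.....:...................:=+*######%%%%%%%%###*:.:..::.:..:.:..::
..:.::......:::..:::................:==+*###%%%%%%%%%###*+:.:.:..:.:::..:.:.
::::::.:...:...:..:.................:===+***####%%####**+=............:::.:.
::::::...::......:..:..::...........:-===+++*********+++=-.:...:...::::...:.
::::.......::..:::.:.:.::.:..:...:.:::-==++++++++++++++=-:::.......:......::
219 328
```

```bash
python3 - <<'E'
from h import *
print(rel([533,131,200],rot2(90,37.6).as_rotvec()))
E
```

```text
(array([-0.0004, -0.169 ,  0.0046]), array([-0.00106876, -0.00257813,  0.00239601]))
```

Request:
play_rows(
  increments=[
    {"x": 0,"y": -0.05,"z": 0,"wx": 0,"wy": 0,"wz": 0},
    {"x": 0,"y": -0.1,"z": 0,"wx": 0,"wy": 0,"wz": 0},
    {"x": 0,"y": -0.15,"z": 0,"wx": 0,"wy": 0,"wz": 0},
    {"x": 0,"y": -0.169,"z": 0.005,"wx": 0,"wy": 0,"wz": 0},
    {"x": 0,"y": -0.169,"z": 0.005,"wx": 0,"wy": 0,"wz": 0},
  ],
  grip=1,
)

```text
time: 23.52
position: [533.3, 130.9, 199.1]
eef_rot: [-2.971, -1.016, -0.002]
ft_force: [0.6, 0.1, 0.4]
gripper_width: 92.8
finger_force: 0.0
```

Request:
play_rows(
  increments=[
    {"x": 0,"y": 0,"z": 0.05,"wx": 0,"wy": 0,"wz": 0},
    {"x": 0,"y": 0,"z": 0.1,"wx": 0,"wy": 0,"wz": 0},
    {"x": 0,"y": 0,"z": 0.14,"wx": 0,"wy": 0,"wz": 0},
    {"x": 0,"y": 0,"z": 0.14,"wx": 0,"wy": 0,"wz": 0},
  ],
)

```text
time: 24.02
position: [533.1, 127.0, 56.6]
eef_rot: [2.975, 1.007, -0.007]
ft_force: [0.2, 0.6, 0.4]
gripper_width: 92.9
finger_force: 0.0
```

Request:
play_rows(
  increments=[
    {"x": 0,"y": 0,"z": 0,"wx": 0,"wy": 0,"wz": 0},
    {"x": 0,"y": 0,"z": 0,"wx": 0,"wy": 0,"wz": 0},
    {"x": 0,"y": 0,"z": 0,"wx": 0,"wy": 0,"wz": 0},
  ],
  grip=0.5,
)

```text
time: 24.4
position: [535.2, 130.2, 60.7]
eef_rot: [-2.973, -1.012, -0.007]
ft_force: [-0.8, -0.3, 0.3]
gripper_width: 70.7
finger_force: 0.1
```

```bash
python3 - <<'E'
from h import *
st();print(robot.sense()["gripper_width"],robot.sense()["finger_force"])
E
python3 asc.py "(533,131,80)"
```

```text
[-0.3884, 0.6292, 0.1712, 1.8639, -0.167, 0.6576, -1.032] [535.2, 130.2, 60.7] [-2.9731, -1.012, -0.0075] 24.4
70.73173333832389 0.12969515708391555
::::::::::::::::::::::::::::::::.......................::...........
:::::::::::::::.:.......................::::::------:..:=-........::
::::::::::...............::::::------------::::.......:-=-:...:...::
=-::::::::..::::::-----------::::.....................:----:::::::::
:::::::::::---------::::::..:::...............:.::::::::::-===-=....
...........:::::::::::::-+++===-:::---:-:-:::::-:--:::::::---::-....
:::-..:::-:::::::::::::::-===+====-==--:---:::::.......:-=++==:.....
+++=::::::-::::::::::....:---------.................. ..:=++++=::...
+++=:::::-=..............-++++++++=..................  .-++++++=:..:
+++=:::::--.............:=++++++*+=....................:=+++++=-....
+++-..............::::---+++++++++=.................. .:=++++==:::.:
+=+-......:---==+++=-+++++++++++*******=--:............-+++++=-..::.
==+:.....:-==++=+++=-=++++++++++++++++++++++=-........:=+=++==......
..........-==+=+=++=-++++=+++++++++++++++++++++=:... .
[... 633 characters left out ...]
..
...................:-========+**%%%%%%%%#*+=====-...................
.. .............. ..-===================::...:--....................
..... ..............:=================:.......... ..................
......... ..........:=================..............................
.................. .:================- ................ ............
.....................-==========+====-.. . . .......................
.....................:==========+=++++:..  .. ......................
.....................:==========++**+====-----+*-...................
.................. ...-========+*****+***+++++**#*................:.
.... ..................:======++****######**######*:........:.::...:
219 335
```

Request:
play_rows(
  increments=[
    {"x": 0,"y": 0,"z": 0,"wx": 0,"wy": 0,"wz": 0},
  ],
  grip=0.2,
)

```text
time: 24.58
position: [534.7, 130.5, 60.1]
eef_rot: [-2.973, -1.012, -0.006]
ft_force: [-0.8, 1.2, 3.4]
gripper_width: 67.3
finger_force: 30.0
```

Request:
play_rows(
  increments=[
    {"x": 0,"y": 0,"z": 0,"wx": 0,"wy": 0,"wz": 0},
  ],
  grip=0.2,
)

```text
time: 24.7
position: [534.8, 130.5, 60.1]
eef_rot: [-2.973, -1.012, -0.006]
ft_force: [-0.7, 0.4, 5.5]
gripper_width: 66.7
finger_force: 30.0
```

```bash
python3 - <<'E'
from h import *
st();print(robot.sense()["gripper_width"],robot.sense()["finger_force"])
E
python3 asc.py "(533,131,80)"
```

```text
[-0.3885, 0.6301, 0.1706, 1.8641, -0.1673, 0.6575, -1.032] [534.8, 130.5, 60.1] [-2.9725, -1.0123, -0.0057] 24.7
66.73698509692771 29.98612565919757
::::::::::::::::::::::::::::::::.......................:............
::::::::::::::::::........................:::::------::=-.........:.
::::::::::................:.:::::------------:::......-=-:...:....::
--::::::::...::::::------------::::..................:----:.::::::::
:::::::::::-----------::::..:::...............:...::::::::-----.....
...........::::::::::::::-++===-:::::::::::::-::::-::::::::-::-.....
:::::...::=-:::::::::::::::====+====-=------::::::.....-==++=::.....
+++=:.::::=+.::::::::::....--------....................:=++++=:.....
++++-::::-==..............-+++++++=....................:=+++++=-:.:.
++++:::::::-:.............-+++++++=................. ..-=+++++=:.:.:
+++=..................:---++++++++=...................:=+++++=:...:.
+++=......:::--=++++===+++++++++******+=-::...........:=++++=-.:.:..
===-.......:-=++++++=-++++++++++++++++++++++=:........-++=++=.......
...........:-=++++++=-++=++++++++++++++++++++++-.. ..:
[... 633 characters left out ...]
..
...................:=========+*%%%%%%%%%##+=====....................
 ...................-===================::...:--....................
.. .................-=================:.............................
....................:=================............... . ............
 .. .... ...........:================-.......... ...................
................ ....-===============-.   .... . ...................
................ ....:============++++:.... ........................
.....................:==========++*++====--:--+*-...................
......................-========+*****+***+++++****................::
.......................-======++****######**######*:.........::....:
219 335
```

Request:
play_rows(
  increments=[
    {"x": 0,"y": 0,"z": 0,"wx": 0,"wy": 0,"wz": 0},
  ],
)

```text
time: 24.88
position: [534.8, 130.6, 60.1]
eef_rot: [-2.972, -1.012, -0.006]
ft_force: [-0.9, 1.3, 6.2]
gripper_width: 67.4
finger_force: 30.0
```

Request:
play_rows(
  increments=[
    {"x": 0,"y": 0,"z": -0.004,"wx": 0,"wy": 0,"wz": 0},
    {"x": 0,"y": 0,"z": -0.008,"wx": 0,"wy": 0,"wz": 0},
  ],
)

```text
time: 25.12
position: [533.8, 129.7, 67.0]
eef_rot: [-2.973, -1.012, -0.001]
ft_force: [-0.7, 0.5, -0.9]
gripper_width: 66.6
finger_force: 30.0
```

Request:
play_rows(
  increments=[
    {"x": 0,"y": 0,"z": -0.025,"wx": 0,"wy": 0,"wz": 0},
    {"x": 0,"y": 0,"z": -0.05,"wx": 0,"wy": 0,"wz": 0},
    {"x": 0,"y": 0,"z": -0.08,"wx": 0,"wy": 0,"wz": 0},
    {"x": 0,"y": 0,"z": -0.11,"wx": 0,"wy": 0,"wz": 0},
    {"x": 0,"y": 0,"z": -0.125,"wx": 0,"wy": 0,"wz": 0},
  ],
)

```text
time: 25.75
position: [534.5, 129.6, 193.6]
eef_rot: [-2.973, -1.012, -0.006]
ft_force: [0.2, 0.3, -0.3]
gripper_width: 67.0
finger_force: 30.0
```

```bash
python3 - <<'E'
from ring import *
st();s=robot.sense();print(s["gripper_width"],s["finger_force"],s["ft_force"])
z=90+s["position"][2]-60
for n in(["scene"],["top"]): ring(n,(534,131),z)
from up import *
print(rel([545.5,-119,190],rot2(90,5).as_rotvec()))
E
python3 asc.py "(533,131,190)"
```

```text
[-0.4222, 0.4588, 0.2173, 1.7208, -0.1173, 0.9708, -1.0757] [534.5, 129.6, 193.6] [-2.9734, -1.0117, -0.006] 25.75
67.00245201751385 29.970489162951708 [ 0.16628356  0.27205962 -0.28718311]
['scene'] [-21.9 518.5 135.5]
['top'] [ -6. 533. 125.]
(array([-0.1433,  0.2036,  0.0029]), array([-0.00062547, -0.004777  ,  0.56875518]))
++::::::::-:............................:..................:=+++++++
++:......::...........................:....................:=++++++=
+=.................:::..............::................. ...-=++++++=
==.......::--=+++++=+=..............:::...................:=+++++==.
+-.:......--=+++++++=-.............:................... ..:=+++++=-.
.......:.:-==++=++++=:............:.:..................  .-++++++=:.
.........:-==+++++++=:.....:----===+==---:................==++++=-..
..........--=+++++++=..:==++++++++++++++++++=-:....... ..:=+++++=...
..........--=++++++==-+++=++++++++++++++++++++++=-.......-+++++=-...
.........:-==++=+++====+++++++++++++++++++++++===++-.. .:=+++=++....
:.........-==++++++=-====++++++++++++++++++++++====+=. .:=++++=-....
::::.....:-
[... 814 characters left out ...]
::
...............::---===========================-.............::::::.
.............:-================================............:.::.:...
...........:====++++=============+============-...............::..::
..........:=*==+++++=========================-............:...:..::.
..........:==++++++++-======================-.............:..:.:..:.
.........::==++++++++=======================:..............:...:..:.
.........:-===+++++**======================-...............:::..:.:.
.........:-=====++++++====================-...............:::.......
.........::-====++++++==================-:.............:...::::.:.:.
.........::::-===+++++++=============-:................:..:::..:::..
181 340
```

Request:
play_rows(
  increments=[
    {"x": -0.025,"y": 0.036,"z": -0.002,"wx": 0,"wy": 0,"wz": 0},
    {"x": -0.055,"y": 0.079,"z": -0.004,"wx": 0,"wy": 0,"wz": 0},
    {"x": -0.09,"y": 0.129,"z": -0.004,"wx": 0,"wy": 0,"wz": 0},
    {"x": -0.125,"y": 0.179,"z": -0.004,"wx": 0,"wy": 0,"wz": 0},
    {"x": -0.143,"y": 0.2046,"z": -0.004,"wx": 0,"wy": 0,"wz": 0},
  ],
)

```text
time: 26.52
position: [543.8, -124.2, 194.1]
eef_rot: [-2.976, -1.004, 0.003]
ft_force: [0.3, 0.9, -0.9]
gripper_width: 67.3
finger_force: 30.0
```

Request:
play_rows(
  increments=[
    {"x": 0,"y": 0,"z": 0,"wx": 0,"wy": 0,"wz": 0},
    {"x": 0,"y": 0,"z": 0,"wx": 0,"wy": 0,"wz": 0},
  ],
)

```text
time: 26.78
position: [545.0, -117.7, 194.5]
eef_rot: [-2.97, -1.014, -0.0]
ft_force: [0.0, 1.2, -0.4]
gripper_width: 66.9
finger_force: 30.0
```

```bash
python3 - <<'E'
from ring import *
st();s=robot.sense();print(s["gripper_width"],s["finger_force"],s["ft_force"])
for z in(90,): ring(["scene"],(545,-119),z)
ring(["scene"],(545,-119),90+s["position"][2]-60)
print(rel([546.5,-119.5,140]))
E
python3 asc.py "(545,-119,150)"
```

```text
[0.015, 0.4742, 0.2438, 1.6944, -0.1359, 0.9913, -0.6052] [545.0, -117.7, 194.5] [-2.9697, -1.0136, -0.0001] 26.77
66.89017851722777 29.970744587481022 [ 0.02168113  1.17631009 -0.41555525]
['scene'] [ -26.   547.5 -117.5]
['scene'] [ -19.1  546.5 -116. ]
(array([-0.0007,  0.0027,  0.0551]), None)
:....:=++++++=.:.....::-=+++++++++++++++++++=-:...:=+++++=.....::..:
..::::-++++++=:.:.::=++==++++++++++++++++++++++=:.:=+++++=:.::.....:
..::..:++=+++=-.::=+=====++++++++++++++++++++==++-:=+++++=.::..:::.:
:..:.::-+=+++==:-+=======+++++++++++++++++++======:-++++=-.:::..::.:
:...:..-++++++=:++=======+++++++++++++++++++======--+==-.....::.....
::.:.:::-+++++=-==========++++++++++++++++++=====+=:=:..:.......::..
.....:..:==+++=--========+=++++++++++++++++=+===+=-:..:........:.::.
....:.:..:::====-+=========+++++++++++++++++==++=-::.:::.:..........
......:.:...::..:==+========+++++++++++++++**%*==-::...:............
.............:...:===++**++++++++++++***#%#*=====-:.:::.:....::..::.
............:..:.:-=====+*###%%%%%%%#*+==========-:::...:.:.......:.
.....-:.:......:..:-======================
[... 783 characters left out ...]
..
*+++++======-........::...::-===============-::.....................
++++++++===--:.::..........::-==========+++++=-:........... ........
++++++++=-=--:..::......::=++++++++++++++++++++++-:.................
++++++++==----..:..:.::-=+===++++++++++++++++++++++-. ..............
++++++++=-----..::::.:-+=======+++++++++++++++++===+-...............
+++++=====----..:::::-+========++++++++++++++++======...... ........
+++=======----...:.::=+=======+=+++++++++++++++======:..............
++=======----:..::.::=+-========++++++++++++++=====+*........ ......
++=======----......:.-+========+++++++++++++++==+*%+:.... ..........
+=======---:....:...::-+++=====++++++++++++++++*##=-:...............
160 224
```

Request:
play_rows(
  increments=[
    {"x": 0,"y": 0.0015,"z": 0.025,"wx": 0,"wy": 0,"wz": 0},
    {"x": 0,"y": 0.0015,"z": 0.045,"wx": 0,"wy": 0,"wz": 0},
    {"x": 0,"y": 0.0015,"z": 0.06,"wx": 0,"wy": 0,"wz": 0},
    {"x": 0,"y": 0.0015,"z": 0.072,"wx": 0,"wy": 0,"wz": 0},
    {"x": 0,"y": 0.0015,"z": 0.08,"wx": 0,"wy": 0,"wz": 0},
  ],
)

```text
time: 27.55
position: [546.6, -120.3, 115.3]
eef_rot: [-2.973, -1.013, -0.003]
ft_force: [-0.1, -0.1, -0.3]
gripper_width: 67.1
finger_force: 30.0
```

Request:
play_rows(
  increments=[
    {"x": 0,"y": 0,"z": 0.004,"wx": 0,"wy": 0,"wz": 0},
    {"x": 0,"y": 0,"z": 0.008,"wx": 0,"wy": 0,"wz": 0},
    {"x": 0,"y": 0,"z": 0.008,"wx": 0,"wy": 0,"wz": 0},
  ],
)

```text
time: 27.92
position: [546.7, -120.6, 107.9]
eef_rot: [-2.973, -1.012, -0.003]
ft_force: [0.9, 0.4, -1.2]
gripper_width: 66.9
finger_force: 30.0
```

Request:
play_rows(
  increments=[
    {"x": 0,"y": 0,"z": 0.003,"wx": 0,"wy": 0,"wz": 0},
    {"x": 0,"y": 0,"z": 0.006,"wx": 0,"wy": 0,"wz": 0},
    {"x": 0,"y": 0,"z": 0.006,"wx": 0,"wy": 0,"wz": 0},
  ],
)

```text
time: 28.3
position: [546.5, -120.5, 101.6]
eef_rot: [-2.973, -1.012, -0.003]
ft_force: [0.3, -0.2, 0.4]
gripper_width: 67.3
finger_force: 30.0
```

Request:
play_rows(
  increments=[
    {"x": 0,"y": 0,"z": 0.003,"wx": 0,"wy": 0,"wz": 0},
    {"x": 0,"y": 0,"z": 0.003,"wx": 0,"wy": 0,"wz": 0},
  ],
)

```text
time: 28.55
position: [547.1, -120.5, 99.1]
eef_rot: [-2.973, -1.012, -0.004]
ft_force: [0.9, -0.4, 0.9]
gripper_width: 67.2
finger_force: 30.0
```

Request:
play_rows(
  increments=[
    {"x": 0,"y": 0,"z": 0.003,"wx": 0,"wy": 0,"wz": 0},
    {"x": 0,"y": 0,"z": 0.003,"wx": 0,"wy": 0,"wz": 0},
  ],
)

```text
time: 28.8
position: [548.1, -119.9, 98.2]
eef_rot: [-2.973, -1.012, -0.009]
ft_force: [-1.4, 1.5, 12.5]
gripper_width: 66.9
finger_force: 30.0
```

The cup has seated at the expected height, with 12.5 N pressing down. Next I release and lift away.

Request:
play_rows(
  increments=[
    {"x": 0,"y": 0,"z": -0.002,"wx": 0,"wy": 0,"wz": 0},
    {"x": 0,"y": 0,"z": -0.002,"wx": 0,"wy": 0,"wz": 0},
    {"x": 0,"y": 0,"z": -0.002,"wx": 0,"wy": 0,"wz": 0},
    {"x": 0,"y": 0,"z": -0.002,"wx": 0,"wy": 0,"wz": 0},
  ],
  grip=0.95,
)

```text
time: 29.3
position: [546.3, -120.7, 97.4]
eef_rot: [-2.973, -1.012, -0.002]
ft_force: [0.0, -0.4, 0.1]
gripper_width: 90.3
finger_force: 0.0
```

Request:
play_rows(
  increments=[
    {"x": 0,"y": 0,"z": -0.02,"wx": 0,"wy": 0,"wz": 0},
    {"x": 0,"y": 0,"z": -0.05,"wx": 0,"wy": 0,"wz": 0},
    {"x": 0,"y": 0,"z": -0.09,"wx": 0,"wy": 0,"wz": 0},
    {"x": 0,"y": 0,"z": -0.13,"wx": 0,"wy": 0,"wz": 0},
  ],
)

```text
time: 29.8
position: [546.1, -120.8, 228.7]
eef_rot: [-2.973, -1.012, -0.002]
ft_force: [0.6, 0.3, 1.0]
gripper_width: 90.6
finger_force: 0.0
```

Request:
play_rows(
  increments=[
    {"x": 0.05,"y": -0.04,"z": 0,"wx": 0,"wy": 0,"wz": 0},
    {"x": 0.08,"y": -0.09,"z": 0,"wx": 0,"wy": 0,"wz": 0},
    {"x": 0.08,"y": -0.14,"z": 0,"wx": 0,"wy": 0,"wz": 0},
    {"x": 0.08,"y": -0.16,"z": 0,"wx": 0,"wy": 0,"wz": 0},
  ],
)

```text
time: 30.3
position: [510.5, 57.7, 227.7]
eef_rot: [-2.969, -1.018, -0.001]
ft_force: [0.7, 0.2, 0.3]
gripper_width: 90.5
finger_force: 0.0
```

```bash
python3 - <<'E'
from ring import *
st()
for z in(126,129,132):
    for n in(["scene"],["top"],["scene","top"]): ring(n,(546,-119),z)
for n in("scene","top"):
    p=robot.read_camera(n)
    for t in("fallen_cup","sponge_jar","bottle_a"):
        for r in robot.tip_of(p,t): print(n,t,round(r["conf"],2),onz(p,r["position"],0).round()[:2])
E
python3 asc.py "(545,-119,70)"
```

```text
[-0.3143, 0.3694, 0.2269, 1.7623, -0.0984, 1.0206, -0.9607] [510.5, 57.7, 227.7] [-2.9694, -1.0185, -0.0011] 30.3
['scene'] [ -73.3  544.  -120.5]
['top'] [ -85.9  547.5 -120. ]
['scene', 'top'] [-130.   546.5 -120. ]
['scene'] [ -72.9  546.5 -118.5]
['top'] [ -85.   546.5 -119.5]
['scene', 'top'] [-153.8  546.5 -119. ]
['scene'] [ -71.5  549.  -117. ]
['top'] [ -84.5  546.  -119. ]
['scene', 'top'] [-145.8  546.5 -119. ]
scene fallen_cup 0.77 [ 543. -120.]
scene fallen_cup 0.59 [316. -83.]
scene fallen_cup 0.56 [691.  42.]
scene sponge_jar 0.56 [ 522. -261.]
scene bottle_a 0.76 [590. 169.]
scene bottle_a 0.75 [486.  81.]
scene bottle_a 0.56 [ 672. -100.]
top fallen_cup 0.79 [339. -55.]
top fallen_cup 0.57 [ 547. -117.]
top fallen_cup 0.4 [712.  41.]
top sponge_jar 0.97 [ 523. -261.]
top bottle_a 0.61 [ 670. -106.]
.-++==-.::..........::::::.:...::....:::..:...:..:.:....:.::.:......
-++++==:..:::.:.:..:.::....::..::..:.....:...........:.::..:.::...:.
**+++==:::.:..:.............::.:..:......:....::........:.....::.:::
*++++==-......:.::......::.::---=+===-::...............::.........
[... 1311 characters left out ...]
.:
..:......:.:::.:...::.:========================-:......::.:.:..:..::
...:......::....:...:::-=======================-.....:.:.:...:......
::.........:...:...:...:-==========+===========-.......:..:::::...:.
::............::........:========+============-:......:.::.::.:...::
.......::......:.........:====================-.......:....:::..:.:.
::.:.:..::...::...........-===================-........:::.::::..:..
.:.:::.....:...............-=======+==========:.......:.::.:..::....
...........................:=================-......:.....::..:.:...
:::........................ .-=============-:..............:........
.:................:............:-========:......:.:...::.......:....
187 227
```

```bash
python3 -c "
from station import robot
print(robot.hand_in())"
```

```text
the job is handed in; nothing more can be done
None
```

The job is handed in: the fallen cup stands where it lay and the other cup is nested in it, about 129 mm tall and straight in both cameras. The first tip fell back so I repeated it, and the base probably left the table by a few millimetres early in that first try. The jar and bottles measure where they were.

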